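# Load the hand-fed gauge stage and feed it under the arm

### The arm

A 7-joint arm with a two-finger parallel gripper is mounted at the origin on a cart in front of the work surface, level with it; the furniture and walls round the work are solid. World frame = base frame: x ahead of the robot, y to its left, z up, the work surface at z = 0. Lengths are in m, angles in rad, forces in N, time in s.
With the tool pointing down it reaches from about 0.425 to 0.8 m from the base axis. Payload 8.3 kg.
Tool frame: the origin (TCP) lies midway between the tips of the shut fingers; the grasp point (between the pads) lies 19 mm behind it (r.pinch_z is the distance from the TCP to the grasp point, in m); z points along the fingers, y is the direction in which the jaws open and shut (so a half turn about z gives the same grasp; the last joint's range is limited). The gripper opens to 85 mm and grips with 20 to 120 N. Pads are 22 mm wide; open, the fingers measure 114 mm over their backs; the gripper's body (76 mm by 85 mm) begins 54 mm behind the grasp point. The pads swing forward as they close: fully open they stand 13 mm farther back than shut.
Start: joints at [-1.34, 0.383, 0.016, 1.37, -0.006, 1.388, -0.046], TCP at [0.181, 0.598, 0.206] pointing down, gripper open.
Joint ranges: [-2.95, 2.95], [-0.25, 2.06], [-1.52, 1.56], [0.18, 2.33], [-1.44, 4.58], [0.02, 2.06], [-3.01, 3.01]. Speed limits (rad/s): [2.39, 2.39, 3.01, 3.01, 3.14, 3.14, 3.14].

### API

Orientations are given as a unit quaternion [w, x, y, z].
In Python, from rig import r gives the robot as it stands. The module is installed in compiled form; this text tells all that it offers. Calls block until the motion is done:
- r.reach(position, orientation): joint-space move of the TCP to a pose.
- r.line_to(position, attitude=None, max_speed=0.15, contact_N=None): straight line of the TCP; attitude=None keeps the orientation; max_speed is the mean speed in m/s. With contact_N (N) it stops when the force on the tool has changed by that much, and returns True; else False.
- r.goto_joints(angles): joint-space move.
- r.grip(opening, grasp_force=None): finger opening in m; grasp_force is the grip in N (None keeps the last); returns when the fingers have stopped.
- r.hold(seconds).
- r.inverse_kinematics(position, orientation): joint angles nearest the present ones, or None.
- r.capture(name): name is "scene" or "top" or "wrist"; returns the picture (400x640x3 uint8, red, green, blue); there is no depth.
- r.camera_params(name): a dict with "fx", "fy", "cx", "cy" (pixels), "rvec" (rotation vector, rad) and "tvec" (3), from world to camera coordinates, as OpenCV has them. Camera axes: x right, y down, z forward; pixel columns grow to the right and rows downward; lengths in m; the calibration is good to about 2 mm. A picture is of the moment at which its call begins: read the wrist's pose just before it. camera_params takes no time and is no camera call; for the wrist camera it gives the pose at the moment of the call.
A pose or a line that the arm cannot do raises r.PlanningError and nothing moves.
- r.finish_job(): hands the job in, once; it reports no verdict.
Readings, each from a call of its own:
- r.read_time(): time.
- r.read_qpos(): joint angles.
- r.read_joint_vel(): joint speeds.
- r.read_tau(): joint torques, N m.
- r.read_eef_pos(): TCP position.
- r.read_ee_rot(): TCP orientation.
- r.read_force(): force on the tool from outside, world axes, zero at the start.
- r.read_ft_torque(): the same for the moment, N m.
- r.read_grip_width(): finger opening in m.
Only numpy, scipy, OpenCV 4.12 (cv2) and the standard library are available. Lean on these libraries where they do the work, as an engineer would, in place of code of your own. Each camera call takes 0.05 s, during which the arm holds its last target.

### The job

Turn the black knob of the hand-fed stage to run its carriage all the way out to the loading stop, away from the gauge arm. Lay the ribbed aluminium housing in the carriage's pocket, stand the steel gauge block upright on it, centred and with its long side along the housing's, and then turn the knob the other way until the pocket is centred under the gauge arm. Let go, with everything still in place, and leave the other things on the table alone.

Things in the scene. Friction and masses are not known exactly. Their poses are not given: they have to be found in the camera images.
- stage: Low fixed stage: dark base 12 mm thick, rails along its y, which runs away from the robot. Origin on the table under the middle of the rails; x points from the knob side (to the robot's left) to the post side, y from the loading stop (near the robot) to the far stop, z up. Base x = -75 to 78 mm, y -118 to 118 mm. A post (22 x 30 mm, at x = 63, y = 17 mm, 126 mm high) carries the gauge arm.
- gauge_arm (a point): Point on the underside of the gauge arm, 110 mm above the table, straight over the middle of the rails at the stage's y = 17 mm; the pocket's centre belongs below it at the end. The arm is an aluminium bar 24 mm wide (y), 12 mm thick, from x = -30 to 74 mm of the stage. Axes as the stage.
- carriage (a joint): Position of the carriage along the rails in m: 0 at the loading stop, 0.075 with the pocket centred under the gauge arm, 0.095 at the far stop. The carriage is an aluminium plate 98 x 108 mm. It moves 50 mm per radian of the knob, is geared to it both ways and stays where it is left.
- pocket (a point): Centre of the pocket's floor on the carriage, 30 mm above the table; travels with the carriage along the stage's y; axes as the stage. Inside 50 mm (x) by 98 mm (y): the housing's long side goes along y. Walls 10 mm high with flared lips of 4 mm above; the long sides are open over the middle 50 mm, so that fingers can go down there to the floor.
- knob_grip (a point): Centre of the round ribbed black knob (48 mm diameter, 26 mm thick) on the carriage's left side; travels with the carriage and turns. z is the knob's axis, outwards: it leans 35 degrees from vertical towards the stage's -x. 18 mm of room from the knob's underside to a tilted plate. Clockwise from above feeds towards the gauge arm, counter-clockwise to the loading stop; drag 0.25 Nm.
- housing_center (a point): Centre (half-way up) of the loose aluminium housing lying on the table to the right of the stage: a box with finely ribbed long sides, a flat top and dark end plates, 44 mm (its x) by 92 mm (its y) by 26 mm high, 0.15 kg. z up. Either end may go first into the pocket.
- block_center (a point): Centre (half-way up) of the plain steel gauge block standing on the table to the right of the stage: 60 mm (its x) by 30 mm (its y) by 45 mm high, about 0.3 kg. z up.
- tape_roll: Roll of brown tape lying behind the stage, 80 mm diameter, 20 mm high; leave it alone. Origin on the table at its middle.
- mouse: Black computer mouse, 112 x 60 x 38 mm, to the left behind the stage; leave it alone. Origin on the table at its middle.
- counter: White hand counter, 72 x 44 x 20 mm, lying to the left of the stage; leave it alone. Origin on the table at its middle.
- ring_gauge: Steel ring, 56 mm diameter, 14 mm high, lying at the right edge of the table; leave it alone. Origin on the table at its middle.
- coupling_a: White coupling (33 mm diameter, 46 mm high, like a chess rook) standing upright at the right edge of the table, between the housing and the block; leave it alone. Origin on the table at its middle.
- coupling_b: Second such coupling, to the left of the stage; leave it alone. Origin on the table at its middle.

How it is judged:
On the way, in this order (a step that is already met when the one before it is completed fails the run):
1. The carriage is brought to its loading stop (within 4 mm) by the knob, with the pocket still empty (value of joint carriage below 0.004 m and contact force between knob and anything else above 0.5 N and horizontal distance between each of housing_center, block_center and pocket above 0.06 m), for 0.1 s.
2. The housing lies flat on the pocket's floor (z of housing_center in the frame of pocket between 0.009 and 0.017 m and horizontal distance between housing_center and pocket below 0.007 m and angle between housing_center's own z axis and vertical below 0.08 rad and angle between the y axis of housing_center and the y axis of pocket, either way round below 0.15 rad and value of joint carriage below 0.03 m), for 0.2 s.
3. The gauge block stands upright on the housing, centred within 12 mm and square within 0.2 rad, and is released, with the carriage still clear of the gauge arm (z of block_center in the frame of housing_center between 0.0315 and 0.0395 m and horizontal distance between block_center and housing_center below 0.012 m and angle between block_center's own z axis and vertical below 0.08 rad and angle between the x axis of block_center and the y axis of housing_center, either way round below 0.2 rad and contact force between the fingers and block below 0.1 N and value of joint carriage below 0.03 m), for 0.2 s.
4. The carriage is fed by the knob until the pocket is under the gauge arm (within 6 mm) (value of joint carriage between 0.069 and 0.081 m and contact force between knob and anything else above 0.5 N), for 0.1 s.
At the end, for the whole second after the job is handed in: The carriage stands at rest with the pocket centred under the gauge arm within 6 mm; the housing lies flat in the pocket; the gauge block stands upright on it, centred within 12 mm and its long side along the housing's within 0.2 rad; all released (value of joint carriage between 0.069 and 0.081 m and z of housing_center in the frame of pocket between 0.009 and 0.017 m and horizontal distance between housing_center and pocket below 0.007 m and angle between the y axis of housing_center and the y axis of pocket, either way round below 0.15 rad and z of block_center in the frame of housing_center between 0.0315 and 0.0395 m and horizontal distance between block_center and housing_center below 0.012 m and angle between block_center's own z axis and vertical below 0.08 rad and angle between the x axis of block_center and the y axis of housing_center, either way round below 0.2 rad and linear speed of block below 0.02 m/s); the robot touches nothing.
It fails at once if Another thing on the table is shifted by more than 30 mm (distance of any of tape_roll, mouse, counter, ring_gauge, coupling_a, coupling_b from where it was at the start of the episode above 0.03 m).
It also fails if it takes over 67 s, if anything falls off the work surface, if the arm or the gripper's body presses on something with over 40 N, if the wrist force passes 120 N, or if a joint passes its speed limit or range.

## Working session

There is one attempt and no reset: what is moved stays moved. The work goes in short steps, each a Python script; the robot and the scene stay as the last script left them, time stands still between calls to the robot, and variables do not carry over. Pictures are saved under pics/ and viewed, and the job is handed in when it is done.

```bash
mkdir -p pics; python3 - <<'E'
from rig import r
import cv2,numpy as np
print(r.read_time(),r.read_qpos(),r.read_eef_pos(),r.read_ee_rot(),r.read_grip_width(),r.pinch_z)
for n in ("scene","top","wrist"):
    p=r.camera_params(n); print(n,p)
    im=r.capture(n); cv2.imwrite(f"pics/{n}0.png",cv2.cvtColor(im,cv2.COLOR_RGB2BGR))
E
```

```text
0.0 [-1.33991647  0.38422371  0.01639824  1.37117597 -0.00629429  1.38818344
 -0.04645996] [0.18080479 0.59769719 0.20507822] [-1.17588704e-04  1.46321546e-01  9.89236606e-01 -9.63177245e-04] 0.08548559545926024 0.0187
scene {'fx': 363.4254930122222, 'fy': 363.4254930122222, 'cx': 317.74961477591427, 'cy': 199.82963599666843, 'rvec': array([ 2.18225852, -0.5719699 ,  0.27502893]), 'tvec': array([-0.45724323,  0.32642416,  0.62042879])}
top {'fx': 364.510629279415, 'fy': 364.510629279415, 'cx': 320.6643623413779, 'cy': 194.5056516305821, 'rvec': array([ 2.0947077 , -2.11669799,  0.23988853]), 'tvec': array([0.10443919, 0.5756187 , 0.81241372])}
wrist {'fx': 287.4084382121034, 'fy': 287.4084382121034, 'cx': 319.92593758640476, 'cy': 200.6089432283002, 'rvec': array([-2.29658043, -1.70355919, -0.28504849]), 'tvec': array([-0.62402219, -0.04161209,  0.38109862])}
```

View pics/top0.png

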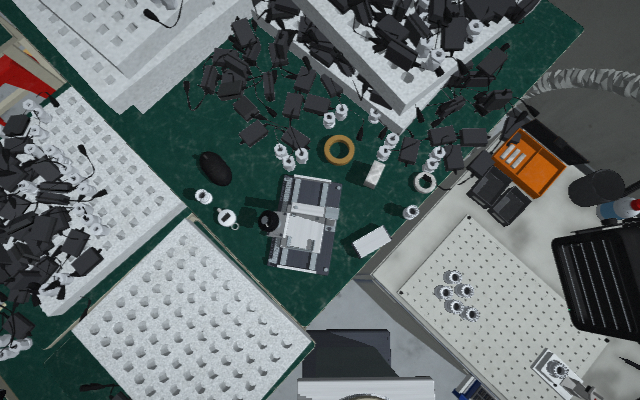

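View pics/scene0.png

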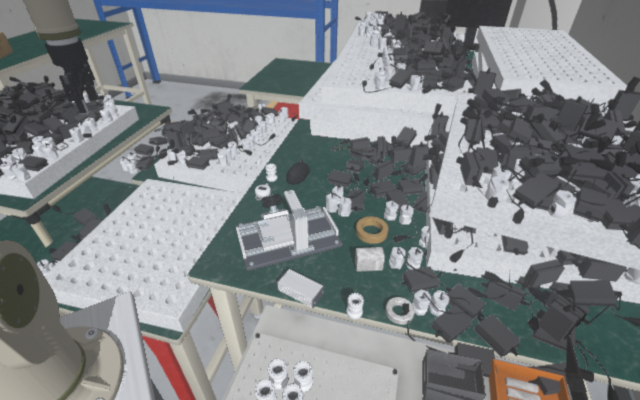

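View pics/wrist0.png

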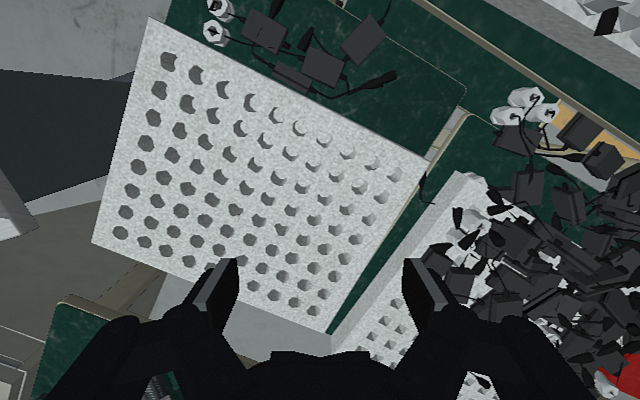

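```bash
cat > h.py <<'E'
import numpy as np,cv2
from scipy.spatial.transform import Rotation as R
def cam(p):
    M=R.from_rotvec(p['rvec']).as_matrix(); return M,np.array(p['tvec'])
def ray(p,uv,z):
    M,t=cam(p); d=M.T@np.array([(uv[0]-p['cx'])/p['fx'],(uv[1]-p['cy'])/p['fy'],1]); c=-M.T@t
    return c+d*(z-c[2])/d[2]
def proj(p,X):
    M,t=cam(p); q=M@np.asarray(X,float)+t; return np.array([q[0]/q[2]*p['fx']+p['cx'],q[1]/q[2]*p['fy']+p['cy']])
def save(name,im,crop=None,s=1):
    if crop: im=im[crop[1]:crop[3],crop[0]:crop[2]]
    im=cv2.resize(im,None,fx=s,fy=s,interpolation=cv2.INTER_CUBIC)
    cv2.imwrite(f'pics/{name}.png',cv2.cvtColor(im,cv2.COLOR_RGB2BGR))
E
python3 - <<'E'
from rig import r
from h import *
im=cv2.imread('pics/top0.png')[:,:,::-1]
save('top0z',im,(240,160,440,290),4)
im=cv2.imread('pics/scene0.png')[:,:,::-1]
save('scene0z',im,(220,180,420,320),4)
p=r.camera_params('top')
for uv in [(305,223),(372,241),(374,174),(268,221)]: print(uv,ray(p,uv,0.03))
E
```

```text
(305, 223) [0.51301157 0.1374872  0.03      ]
(372, 241) [ 0.46723052 -0.02534465  0.03      ]
(374, 174) [ 0.6363098  -0.03750343  0.03      ]
(268, 221) [0.51890656 0.2284487  0.03      ]
```

View pics/top0z.png

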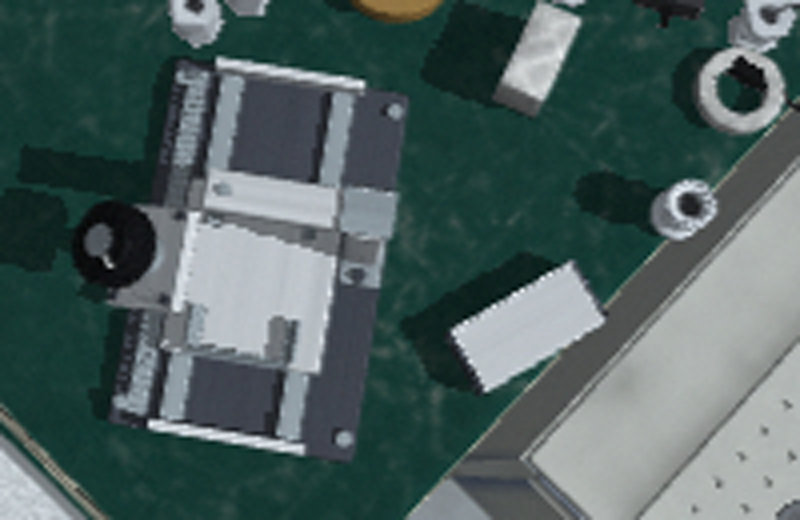

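View pics/scene0z.png

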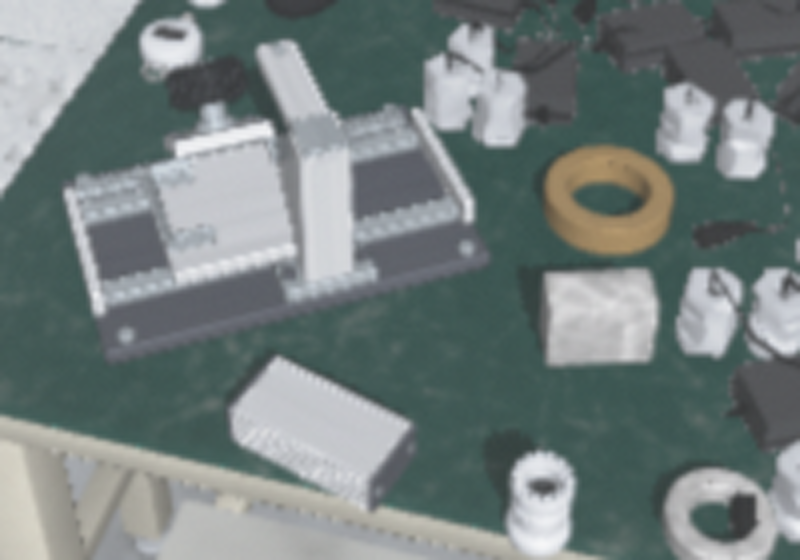

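```bash
python3 - <<'E'
from rig import r
from h import *
z=lambda u,v:(240+u/4,160+v/4)
p=r.camera_params('top')
c=[ray(p,z(*q),.012) for q in [(353,460),(408,95),(178,62),(112,420)]]
print(np.round(c,4)); m=np.mean(c,0);print(m)
for a,b in((0,1),(3,2)):
    d=c[b]-c[a];print(np.linalg.norm(d),np.arctan2(d[1],d[0]))
for a,b in((2,1),(3,0)):
    d=c[b]-c[a];print(np.linalg.norm(d),np.arctan2(d[1],d[0]))
h=[ray(p,z(*q),.026) for q in [(450,330),(573,262),(607,318),(482,392)]]
print(np.round(h,4),np.mean(h,0),[np.linalg.norm(h[i]-h[i-1]) for i in range(4)])
b=[ray(p,z(*q),.045) for q in [(500,95),(540,2),(582,14),(543,105)]]
print(np.round(b,4),np.mean(b,0))
pw=r.camera_params('wrist');M,t=cam(pw)
q=r.read_ee_rot();T=R.from_quat([q[1],q[2],q[3],q[0]]).as_matrix()
print('cam pos tcp',T.T@(-M.T@t-r.read_eef_pos()),'camaxes in tcp',np.round(T.T@M.T,3))
# knob triangulate
ps=r.camera_params('scene')
def rr(p,uv):
    a=ray(p,uv,0);b=ray(p,uv,.1);d=b-a;return a,d/np.linalg.norm(d)
a,d=rr(p,z(114,244));e,f=rr(ps,(220+207/4,180+83/4))
s=np.linalg.lstsq(np.c_[d,-f],e-a,rcond=None);print(s[0],a+d*s[0][0],e+f*s[0][1])
for tz in (0,0.5,1,1.5708,2.2,-0.5,-1,-1.57):
  for pos in ([.48,.07,.36],[.45,.05,.36],[.5,.1,.3]):
    Q=R.from_euler('z',tz)*R.from_euler('x',np.pi);x=Q.as_quat();s=r.inverse_kinematics(pos,[x[3],*x[:3]])
    print(tz,pos,None if s is None else np.round(s,2))
E
```

```text
[[0.3877 0.0819 0.012 ]
 [0.6162 0.043  0.012 ]
 [0.6397 0.1909 0.012 ]
 [0.4132 0.2287 0.012 ]]
[0.5142168  0.13612101 0.012     ]
0.23177894163072346 -0.16840499581711418
0.2296388751874577 -0.16529401904487268
0.14975082613312493 -1.7280548739114934
0.1490278709354337 -1.7423686706666455
[[ 0.4645  0.0218  0.026 ]
 [ 0.5054 -0.0553  0.026 ]
 [ 0.4708 -0.0744  0.026 ]
 [ 0.427   0.0036  0.026 ]] [ 0.46689195 -0.02605703  0.026     ] [np.float64(0.041694152667515416), np.float64(0.08729019018516992), np.float64(0.03956179865443674), np.float64(0.08944932184341042)]
[[ 0.6072 -0.0118  0.045 ]
 [ 0.6672 -0.0392  0.045 ]
 [ 0.6591 -0.0652  0.045 ]
 [ 0.6006 -0.0381  0.045 ]] [ 0.63352142 -0.03854467  0.045     ]
cam pos tcp [ 0.08483209 -0.00022974 -0.167781  ] camaxes in tcp [[-0.001 -0.945 -0.327]
 [ 1.    -0.001  0.   ]
 [-0.001 -0.327  0.945]]
[0.06014777 0.09525167] [0.51448607 0.22319098 0.05890375] [0.51454956 0.22317385 0.05891104]
0 [0.48, 0.07, 0.36] [-0.87  0.04  0.69  1.46 -0.02  1.65 -1.75]
0 [0.45, 0.05, 0.36] [-0.87 -0.06  0.66  1.53  0.03  1.65 -1.78]
0 [0.5, 0.1, 0.3] 
[... 738 characters left out ...]
-0.06  0.67  1.53  0.04  1.65  0.42]
2.2 [0.5, 0.1, 0.3] [-0.79  0.1   0.59  1.53 -0.06  1.52  0.43]
-0.5 [0.48, 0.07, 0.36] [-1.48  0.08  1.38  1.47 -0.08  1.65 -2.17]
-0.5 [0.45, 0.05, 0.36] [ 0.25 -0.   -0.43  1.49 -0.    1.65 -2.25]
-0.5 [0.5, 0.1, 0.3] [-1.39  0.26  1.38  1.55 -0.25  1.55 -2.08]
-1 [0.48, 0.07, 0.36] [-1.48  0.08  1.38  1.47 -0.08  1.65 -2.67]
-1 [0.45, 0.05, 0.36] [ 0.25 -0.   -0.43  1.49 -0.    1.65 -2.75]
-1 [0.5, 0.1, 0.3] [-1.39  0.26  1.38  1.55 -0.25  1.55 -2.58]
-1.57 [0.48, 0.07, 0.36] [-0.72  0.04  0.53  1.46 -0.02  1.65  2.96]
-1.57 [0.45, 0.05, 0.36] [-0.79 -0.05  0.59  1.53  0.03  1.65  2.94]
-1.57 [0.5, 0.1, 0.3] [-0.65  0.1   0.43  1.53 -0.04  1.52  2.92]
```

```bash
cat >> h.py <<'E'
import json,os
ST=dict(o=[0.5145,0.1376,0.0],th=-0.167, kn=[-0.0844,0,0.059])   # stage origin, angle of stage y in world; knob at x,z and y offset from pocket
if os.path.exists('st.json'): ST.update(json.load(open('st.json')))
def axes():
    th=ST['th'];y=np.array([np.cos(th),np.sin(th),0]);x=np.array([np.sin(th),-np.cos(th),0]);return x,y,np.array([0,0,1.])
def s2w(P):
    x,y,z=axes();return np.array(ST['o'])+P[0]*x+P[1]*y+P[2]*z
def w2s(P):
    x,y,z=axes();d=np.array(P)-ST['o'];return np.array([d@x,d@y,d@z])
def wq(Rm):
    q=R.from_matrix(Rm).as_quat();return [q[3],q[0],q[1],q[2]]
def kax():
    x,y,z=axes();return -np.sin(np.radians(35))*x+np.cos(np.radians(35))*z
def kpose(q,phi,back=0.,pz=0.0187):
    """tool pose with grasp point at knob centre; jaws (tool y) at angle phi from stage y, CCW about knob axis"""
    x,y,z=axes();a=kax();v=np.cross(a,y) # in-plane
    ty=np.cos(phi)*y+np.sin(phi)*v; tz=-a; tx=np.cross(ty,tz)
    c=s2w([ST['kn'][0],-0.058+q+ST['kn'][1],ST['kn'][2]])
    return c-a*pz+a*back, wq(np.c_[tx,ty,tz])
def down(ang):
    """tool down with tool y along world angle ang"""
    ty=np.array([np.cos(ang),np.sin(ang),0]);tz=np.array([0,0,-1.]);return wq(np.c_[np.cross(ty,tz),ty,tz])
E
python3 - <<'E'
from rig import r
from h import *
for q in (0,.044,.075):
  for phi in np.arange(-np.pi,np.pi,np.pi/6):
    s=r.inverse_kinematics(*kpose(q,phi)); s2=r.inverse_kinematics(*kpose(q,phi,.1))
    print(q,round(phi,2),None if s is None else np.round(s,2), None if s2 is None else np.round(s2,2))
E
```

```text
0 -3.14 [-0.73  0.67 -0.04  1.48  0.37  1.52  2.08] [-0.77  0.67 -0.07  1.27  0.36  1.73  2.1 ]
0 -2.62 [-0.67  0.67 -0.13  1.48  0.41  1.53  2.58] [-0.71  0.68 -0.16  1.26  0.41  1.74  2.59]
0 -2.09 [-1.49  1.16  1.34  1.52 -0.55  1.55 -2.39] [-1.46  1.09  1.35  1.31 -0.48  1.73 -2.46]
0 -1.57 [-1.16  0.74  0.59  1.5   0.04  1.44 -2.36] [-1.18  0.74  0.62  1.29  0.02  1.66 -2.34]
0 -1.05 [-1.14  0.74  0.57  1.5   0.05  1.44 -1.84] [-1.16  0.74  0.58  1.29  0.04  1.66 -1.83]
0 -0.52 [-1.09  0.72  0.49  1.5   0.1   1.45 -1.36] [-1.11  0.72  0.51  1.29  0.08  1.66 -1.34]
0 -0.0 [-1.08  0.71  0.47  1.5   0.11  1.45 -0.84] [-1.09  0.71  0.46  1.29  0.11  1.66 -0.84]
0 0.52 [-1.02  0.7   0.39  1.5   0.16  1.46 -0.36] [-1.03  0.69  0.37  1.28  0.15  1.67 -0.35]
0 1.05 [-0.96  0.68  0.29  1.49  0.21  1.47  0.12] [-0.98  0.68  0.28  1.28  0.2   1.68  0.13]
0 1.57 [-0.89  0.67  0.2   1.49  0.25  1.48  0.61] [-0.93  0.68  0.19  1.28  0.24  1.69  0.63]
0 2.09 [-0.85  0.67  0.13  1.49  0.29  1.49  1.1 ] [-0.88  0.67  0.11  1.28  0.28  1.7   1.12]
0 2.62 [-0.8   0.67  0.06  1.48  0.32  1.5   1.6 
[... 1733 characters left out ...]
-1.73]
0.075 -0.52 [-1.    0.82  0.53  1.33  0.07  1.48 -1.25] [-1.01  0.83  0.54  1.11  0.06  1.7  -1.24]
0.075 -0.0 [-0.99  0.82  0.52  1.33  0.08  1.48 -0.73] [-0.99  0.82  0.5   1.11  0.09  1.7  -0.73]
0.075 0.52 [-0.93  0.8   0.41  1.33  0.15  1.49 -0.26] [-0.94  0.8   0.4   1.11  0.15  1.71 -0.25]
0.075 1.05 [-0.87  0.78  0.32  1.33  0.21  1.5   0.23] [-0.89  0.79  0.31  1.1   0.2   1.72  0.24]
0.075 1.57 [-0.82  0.77  0.23  1.32  0.26  1.51  0.71] [-0.85  0.79  0.23  1.1   0.25  1.73  0.74]
0.075 2.09 [-0.78  0.77  0.17  1.32  0.3   1.52  1.21] [-0.8   0.78  0.15  1.1   0.29  1.74  1.23]
0.075 2.62 [-0.73  0.76  0.09  1.32  0.34  1.53  1.7 ] [-0.76  0.78  0.07  1.09  0.34  1.75  1.73]
```

```bash
python3 - <<'E'
from rig import r
from h import *
Q=R.from_euler('z',1.2)*R.from_euler('x',np.pi)
r.reach([.53,.0,.33],wq(Q.as_matrix()))
print(r.read_time(),r.read_eef_pos())
p=r.camera_params('wrist');im=r.capture('wrist');save('w1',im,None,1.25)
json.dump({k:np.array(v).tolist() for k,v in p.items()},open('w1.json','w'))
cv2.imwrite('pics/w1raw.png',im[:,:,::-1])
E
```

```text
2.6417 [0.53007434 0.00144382 0.3296631 ]
```

View pics/w1.png

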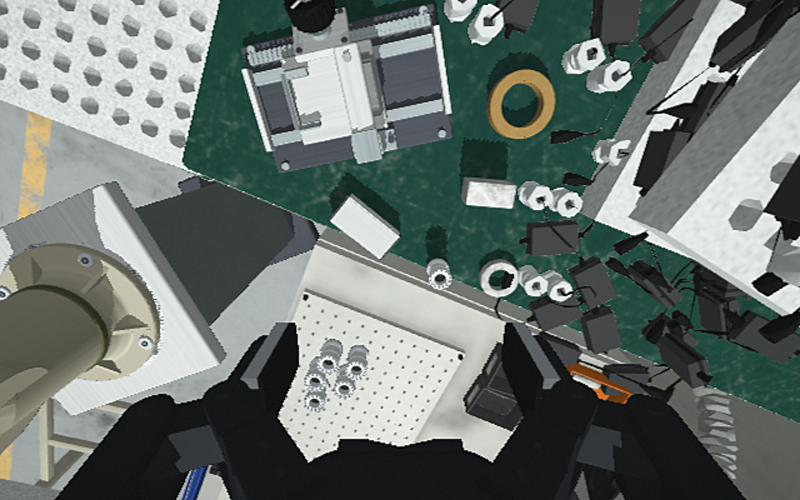

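```bash
python3 - <<'E'
from h import *
im=cv2.imread('pics/w1raw.png')[:,:,::-1]
save('w1a',im,(185,0,385,140),4); save('w1b',im,(255,130,425,240),4.5)
E
```

```text
(no output)
```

View pics/w1a.png

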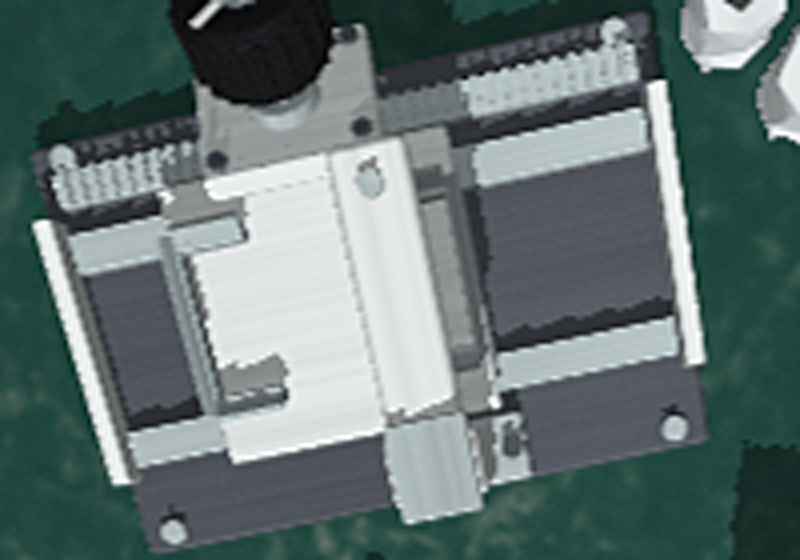

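View pics/w1b.png

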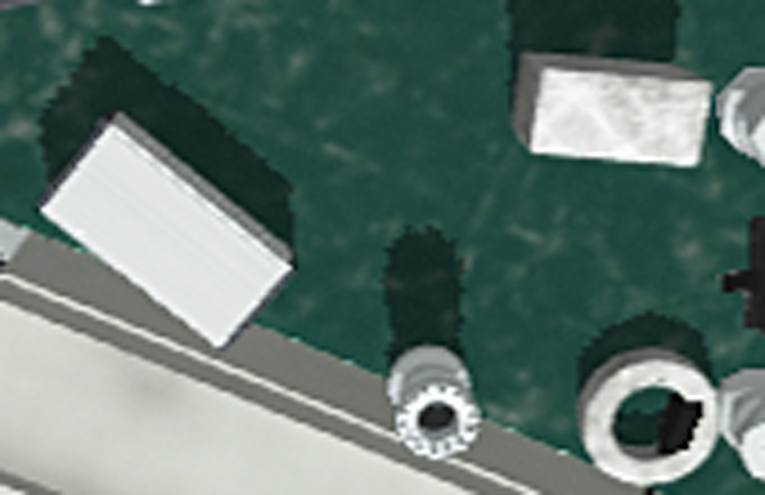

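```bash
python3 - <<'E'
from h import *
p=json.load(open('w1.json'))
A=lambda u,v:((u+.5)/4-.5+185,(v+.5)/4-.5)
B=lambda u,v:((u+.5)/4.5-.5+255,(v+.5)/4.5-.5+130)
def rep(n,c):
    c=np.array(c)[:,:2];(cx,cy),(w,h),a=cv2.minAreaRect((c*1000).astype(np.float32))
    e=[np.linalg.norm(c[i]-c[i-1])*1000 for i in range(4)]
    print(n,np.round(c.mean(0),4),'edges',np.round(e,1),'ang',[round(float(np.arctan2(*(c[i]-c[i-1])[::-1])),3) for i in range(4)])
rep('base',[ray(p,A(*q),.012) for q in [(150,552),(706,438),(652,12),(32,152)]])
rep('block',[ray(p,B(*q),.045) for q in [(538,68),(712,80),(697,166),(528,152)]])
rep('hous',[ray(p,B(*q),.026) for q in [(117,121),(292,265),(222,348),(40,210)]])
c=[ray(p,A(*q),.012) for q in [(150,552),(706,438),(652,12),(32,152)]]
for x in c: print(np.round(w2s(x),4))
# knob lower/upper: knob outline triangulate later
# pocket: carriage plate right edge
for n,q,z in [('pocket near inner wall/left',(168,240),.03),('near-right',(215,410),.03),('plate bracket nearleft',(200,160),.03),('arm end',(330,150),.122),('arm far',(405,140),.122)]:
    print(n,np.round(w2s(ray(p,A(*q),z)),4))
E
```

```text
base [0.5165 0.1386] edges [149.6 233.2 148.9 234.5] ang [-1.753, -0.174, 1.38, 2.964]
block [ 0.6371 -0.0367] edges [29.5 60.9 30.5 60.6] ang [1.143, -0.437, -2.01, 2.689]
hous [ 0.469  -0.0244] edges [45.2 84.4 43.3 86.9] ang [0.466, -1.078, -2.62, 2.086]
[ 0.0724 -0.1162  0.012 ]
[0.0741 0.1169 0.012 ]
[-0.0747  0.1205  0.012 ]
[-0.0771 -0.114   0.012 ]
pocket near inner wall/left [-0.0352 -0.0685  0.03  ]
near-right [ 0.0251 -0.0688  0.03  ]
plate bracket nearleft [-0.0579 -0.0493  0.03  ]
arm end [-0.0317  0.0087  0.122 ]
arm far [-0.0298  0.0305  0.122 ]
```

```bash
echo '{"o":[0.5158,0.139,0],"th":-0.175}' > st.json; python3 - <<'E'
from rig import r
from h import *
q=.042
r.reach(*kpose(q,.3,.22))
print(r.read_time())
for i,b in enumerate((.22,.1)):
    if i: r.line_to(kpose(q,.3,b)[0],max_speed=.2)
    p=r.camera_params('wrist');im=r.capture('wrist');save(f'k{i}',im,None,1.25);cv2.imwrite(f'pics/k{i}raw.png',im[:,:,::-1])
    json.dump({k:np.array(v).tolist() for k,v in p.items()},open(f'k{i}.json','w'))
    print(r.read_time(),proj(p,kpose(q,.3,.013+.0187)[0]))
E
```

```text
4.1083
4.1583 [319.69919809 169.9376164 ]
4.9583 [320.0399134  202.64552459]
```

View pics/k0.png

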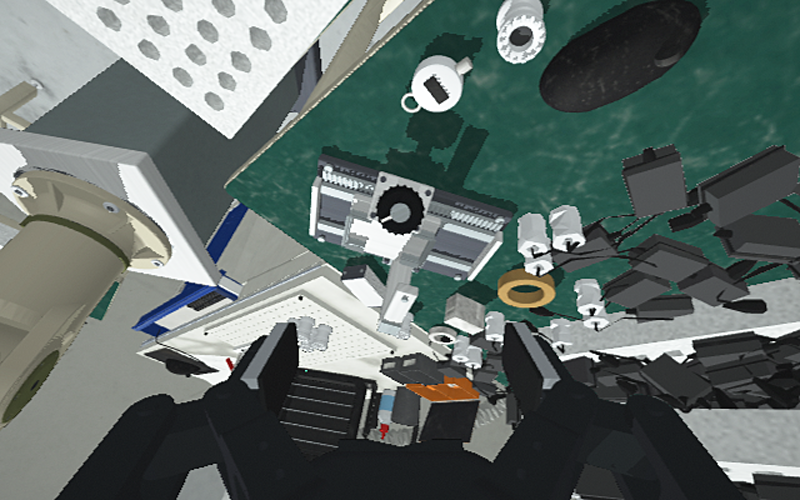

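View pics/k1.png

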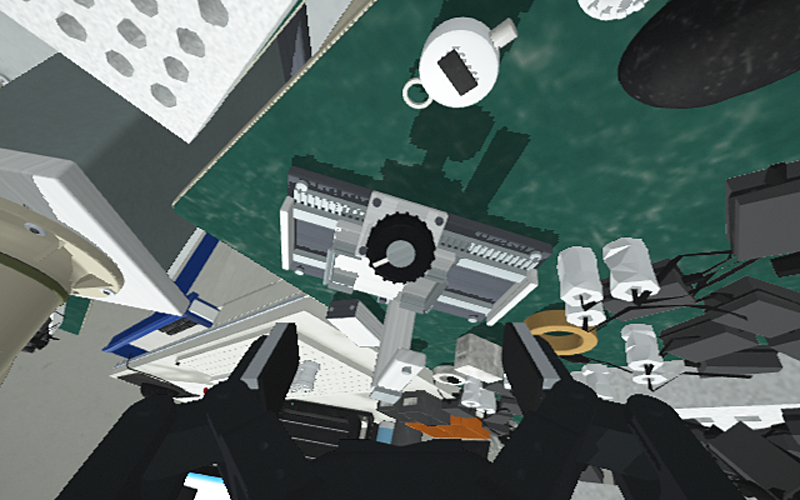

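```bash
python3 - <<'E'
from rig import r
from h import *
q=.0427
P=lambda q,phi,b=-.003: kpose(q,phi,b)
r.line_to(P(q,.3)[0],max_speed=.12)
print('at',r.read_time(),r.read_force())
r.grip(.03,40); print('grip',r.read_time(),r.read_grip_width(),r.read_force(),r.read_ft_torque())
x,y,z=axes()
phi=lambda qq:.3+(q-qq)/.05
for qq in (.03,.01,.004):
    c=r.line_to(*P(qq,phi(qq)),max_speed=.06,contact_N=25)
    f=r.read_force();print(qq,c,r.read_time(),'f',[round(float(f@a),1) for a in (x,y,z)],r.read_ft_torque()@kax(),r.read_grip_width())
    if c: break
im=r.capture('wrist');save('k2',im,None,1.25);im=r.capture('top');save('t2',im,(240,160,440,290),4)
E
```

```text
at 5.9667 [ 0.42546352 -0.33752218 -0.06003234]
grip 6.425 0.04596402909375021 [-0.94798871  2.82416883  5.47651607] [ 0.36650103  0.25858674 -0.25096655]
0.03 False 6.825 f [-2.9, -2.4, 6.9] 0.14756848612833595 0.045679298602628225
0.01 False 7.375 f [-3.6, -1.3, 6.4] 0.12284169307807855 0.04590691349021465
0.004 False 7.6417 f [-2.8, -1.7, 8.1] 0.17083397708751474 0.04605503785153651
```

View pics/k2.png

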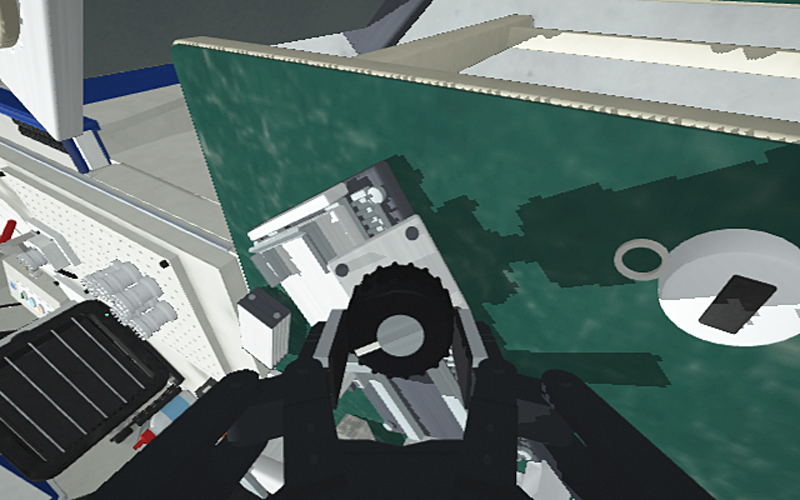

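View pics/t2.png

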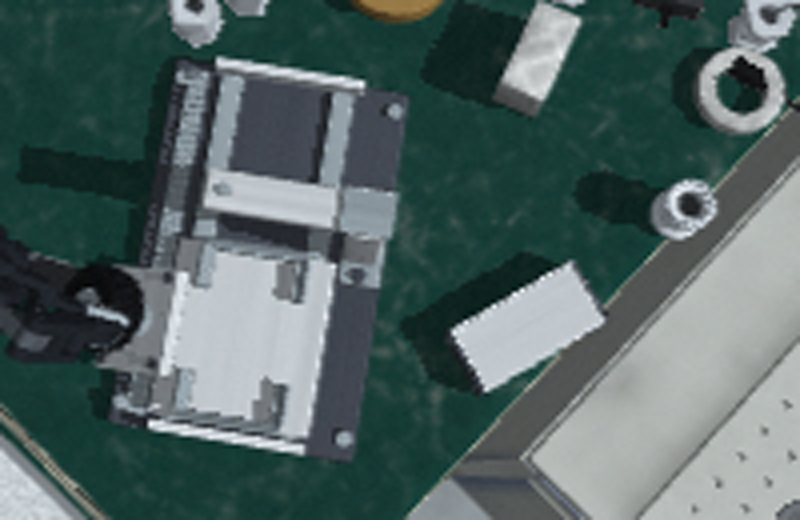

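```bash
python3 - <<'E'
from rig import r
from h import *
x,y,z=axes();q=.0427
phi=lambda qq:.3+(q-qq)/.05
for qq in (.002,0,-.002,-.004,-.006,-.008,-.010):
    c=r.line_to(*kpose(qq,phi(qq),-.003),max_speed=.04,contact_N=30)
    f=r.read_force();e=w2s(r.read_eef_pos());print(qq,c,r.read_time(),'f',[round(float(f@a),1) for a in (x,y,z)],r.read_ft_torque()@kax(),np.round(e,4), np.round(w2s(kpose(qq,phi(qq),-.003)[0])[1],4))
    if c or abs(f@y)>25: break
r.hold(.15)
im=r.capture('top');save('t3',im,(240,160,440,290),4)
E
```

```text
0.002 False 7.9917 f [-2.9, -1.7, 6.8] 0.03076287939818792 [-0.0726 -0.0557  0.0418] -0.056
0 False 8.2417 f [-3.0, -2.0, 7.6] 0.005212116157642499 [-0.0725 -0.0577  0.0418] -0.058
-0.002 False 8.4917 f [-4.5, 4.0, 2.3] 0.40542126389434974 [-0.0729 -0.0585  0.0416] -0.06
-0.004 False 8.7417 f [-4.5, 9.0, -0.2] 0.6707726798346593 [-0.0732 -0.0594  0.0414] -0.062
-0.006 False 8.9917 f [-5.4, 11.4, -2.6] -0.25331378991752673 [-0.0731 -0.0604  0.0415] -0.064
-0.008 False 9.2417 f [-4.8, 14.5, -3.2] 1.066784984872966 [-0.0735 -0.0618  0.0413] -0.066
-0.01 False 9.4917 f [-5.5, 18.0, -4.4] 1.1057030372153964 [-0.0734 -0.063   0.0414] -0.068
```

View pics/t3.png

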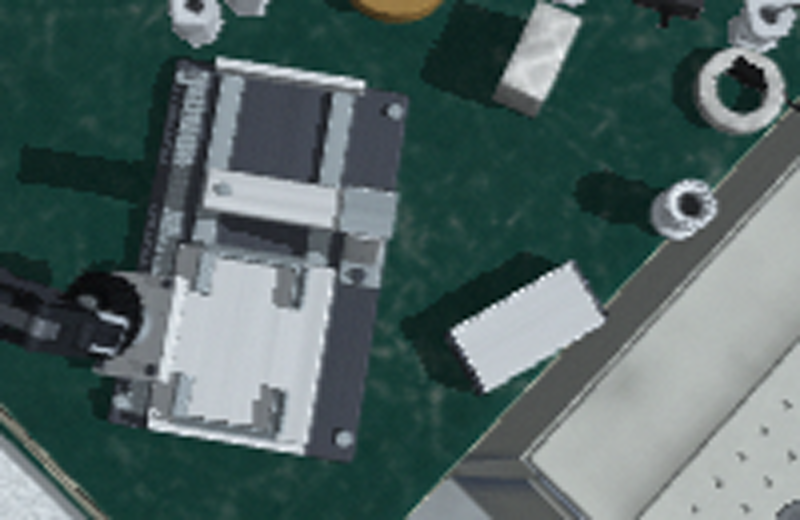

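```bash
python3 - <<'E'
from rig import r
from h import *
x,y,z=axes()
r.grip(.062)
e=r.read_eef_pos(); r.line_to(e+kax()*.10,max_speed=.2)
print(r.read_time())
pk=s2w([0,-.058,.2])
print(r.inverse_kinematics(pk,down(1.396)))
r.reach(pk,down(1.396)); print(r.read_time())
p=r.camera_params('wrist');im=r.capture('wrist');save('p0',im,None,1.25);cv2.imwrite('pics/p0raw.png',im[:,:,::-1])
json.dump({k:np.array(v).tolist() for k,v in p.items()},open('p0.json','w'))
H=np.array([.468,-.0252,0]); print(r.inverse_kinematics(H+[0,0,.16],down(.503)))
r.reach(H+[0,0,.16],down(.503)); print(r.read_time())
p=r.camera_params('wrist');im=r.capture('wrist');save('h0',im,None,1.25);cv2.imwrite('pics/h0raw.png',im[:,:,::-1])
json.dump({k:np.array(v).tolist() for k,v in p.items()},open('h0.json','w'))
E
```

```text
10.65
[-0.76078851  0.07160685  0.40376128  1.77287878 -0.02915228  1.30295606
  1.04576371]
11.4333
[-0.59092391  0.07057789  0.61006216  1.8727179  -0.04317426  1.21130384
  0.5361652 ]
12.2333
```

View pics/p0.png

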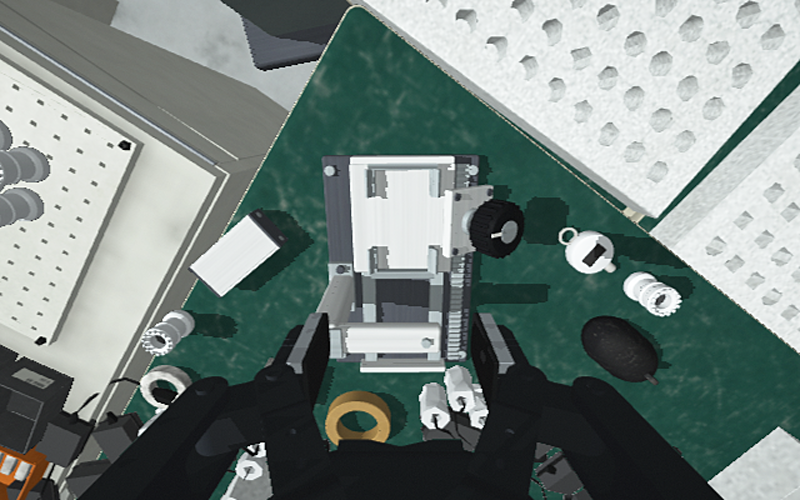

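View pics/h0.png

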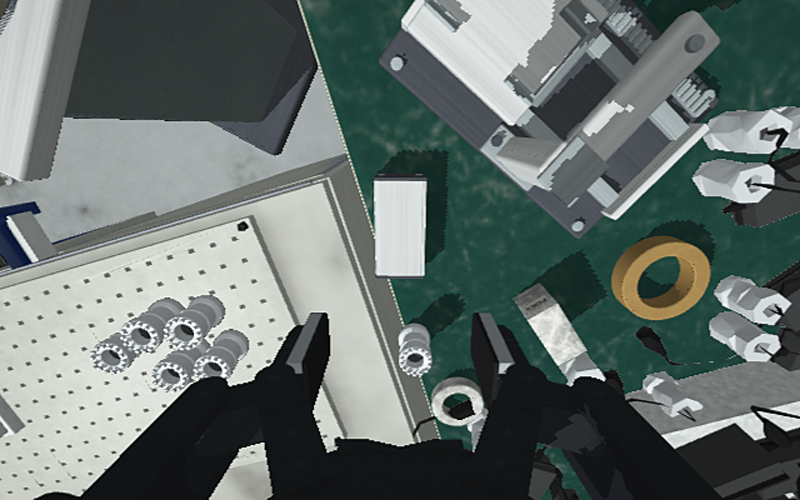

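```bash
python3 - <<'E'
from h import *
im=cv2.imread('pics/p0raw.png')[:,:,::-1]; save('p0z',im,(250,115,420,235),4.5)
im=cv2.imread('pics/h0raw.png')[:,:,::-1]; save('h0z',im,(280,120,370,235),5)
E
```

```text
(no output)
```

View pics/p0z.png

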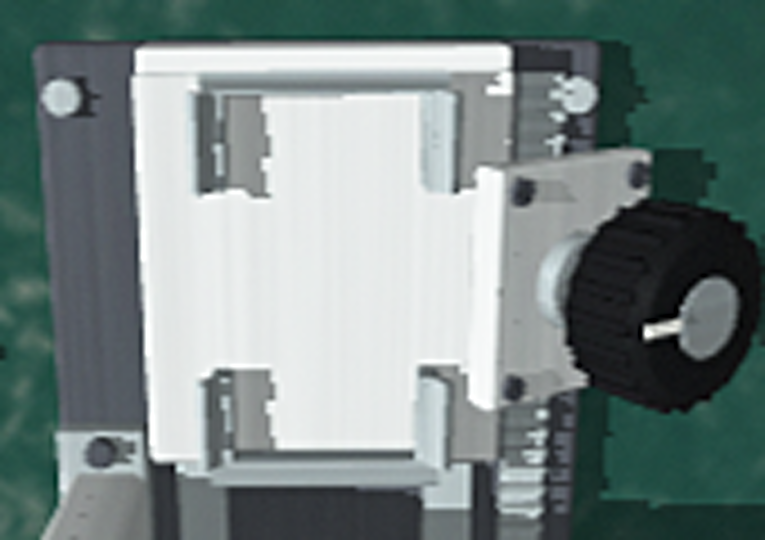

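View pics/h0z.png

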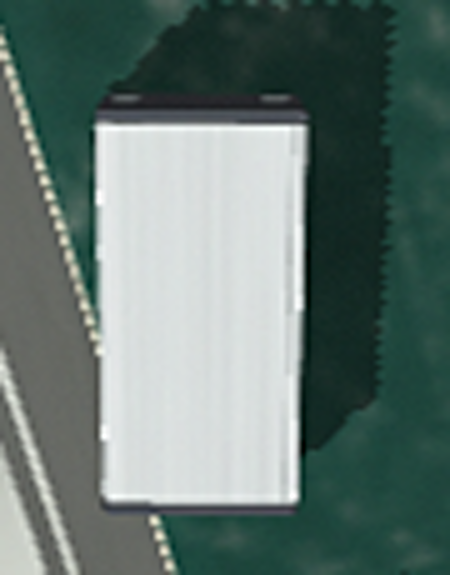

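```bash
python3 - <<'E'
from h import *
p=json.load(open('p0.json'));A=lambda u,v:((u+.5)/4.5-.5+250,(v+.5)/4.5-.5+115)
for n,q,z in [('lip n-right(+x)',(194,75),.044),('lip n-left',(461,80),.044),('lip f-left',(449,482),.044),('lip f-right',(203,482),.044),
  ('floor f edge',(350,450),.03),('floor f edge l',(415,450),.03),('floor l edge mid-near',(424,193),.03),
  ('plate r near',(135,75),.03),('plate r far',(152,460),.03),
  ('base nr',(34,45),.012),('base nl',(598,42),.012)]:
    P=ray(p,A(*q),z);print(n,np.round(w2s(P),4),np.round(P,4))
p=json.load(open('h0.json'));A=lambda u,v:((u+.5)/5-.5+280,(v+.5)/5-.5+120)
c=np.array([ray(p,A(*q),.026) for q in [(95,111),(308,111),(299,512),(102,510)]])[:,:2]
print(c.mean(0),[np.linalg.norm(c[i]-c[i-1]) for i in range(4)],[np.arctan2(*(c[i]-c[i-1])[::-1]) for i in range(4)])
E
```

```text
lip n-right(+x) [ 0.0307 -0.1125  0.044 ] [0.3997 0.1283 0.044 ]
lip n-left [-0.0345 -0.1111  0.044 ] [0.4124 0.1923 0.044 ]
lip f-left [-0.0349 -0.0045  0.044 ] [0.5175 0.1741 0.044 ]
lip f-right [ 0.0319 -0.0046  0.044 ] [0.5057 0.1084 0.044 ]
floor f edge [-0.0083 -0.0083  0.03  ] [0.5091 0.1486 0.03  ]
floor f edge l [-0.0266 -0.0082  0.03  ] [0.5123 0.1666 0.03  ]
floor l edge mid-near [-0.0273 -0.0807  0.03  ] [0.441  0.1799 0.03  ]
plate r near [ 0.0471 -0.1111  0.03  ] [0.3982 0.112  0.03  ]
plate r far [ 0.0474 -0.0054  0.03  ] [0.5023 0.0933 0.03  ]
base nr [ 0.0761 -0.1173  0.012 ] [0.3871 0.0845 0.012 ]
base nl [-0.0741 -0.1177  0.012 ] [0.4128 0.2325 0.012 ]
[ 0.46747445 -0.02439299] [np.float64(0.0896646051536656), np.float64(0.04409197781407559), np.float64(0.0901391793148267), np.float64(0.04480878776138097)] [np.float64(2.069778111375653), np.float64(0.5056419035961653), np.float64(-1.063855277195294), np.float64(-2.646584728845465)]
```

```bash
python3 - <<'E'
from rig import r
from h import *
H=np.array([.4675,-.0246,0])
r.reach(H+[0,0,.06],down(.503))
c=r.line_to(H+[0,0,.001],max_speed=.08,contact_N=12)
print(c,r.read_eef_pos(),r.read_time())
r.grip(.035,40);print(r.read_grip_width(),r.read_time(),r.read_force())
r.line_to(H+[0,0,.13],max_speed=.15);print(r.read_grip_width(),r.read_time())
p=r.camera_params('wrist');im=r.capture('wrist');save('h1',im,None,1.25);cv2.imwrite('pics/h1raw.png',im[:,:,::-1])
json.dump({k:np.array(v).tolist() for k,v in p.items()},open('h1.json','w'))
im=r.capture('scene');save('s1',im,(220,150,420,290),4)
E
```

```text
False [ 0.46795882 -0.0246774   0.00144128] 13.65
0.035123801075520045 14.025 [-0.51190368  0.05960411  0.05041768]
0.034628265195079395 15.0333
```

View pics/h1.png

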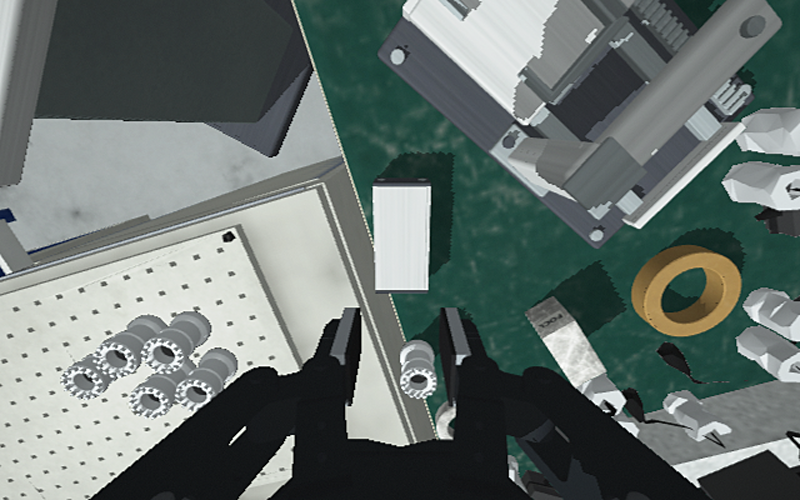

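View pics/s1.png

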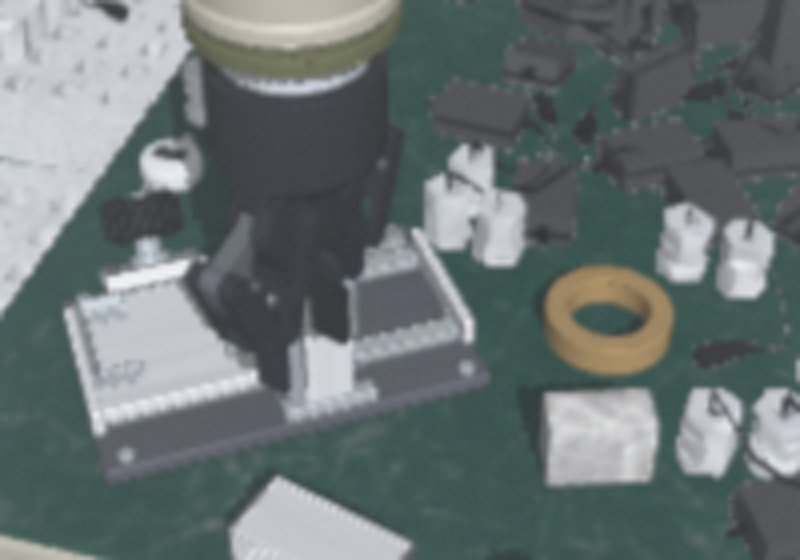

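```bash
python3 - <<'E'
from rig import r
from h import *
print(r.read_eef_pos(),r.read_grip_width(),r.read_force())
im=cv2.imread('pics/h1raw.png')[:,:,::-1]; save('h1z',im,(250,130,400,260),5)
im=r.capture('scene');save('s2',im,(250,150,400,310),5)
p=r.camera_params('scene');print(proj(p,r.read_eef_pos()),proj(p,[.4675,-.0246,.013]))
E
```

```text
[ 0.46674717 -0.02465242  0.12896445] 0.03485644332081302 [ 0.54959982  0.0176925  -0.63018789]
[297.91299327 249.58369078] [300.06797657 287.47047311]
```

View pics/h1z.png

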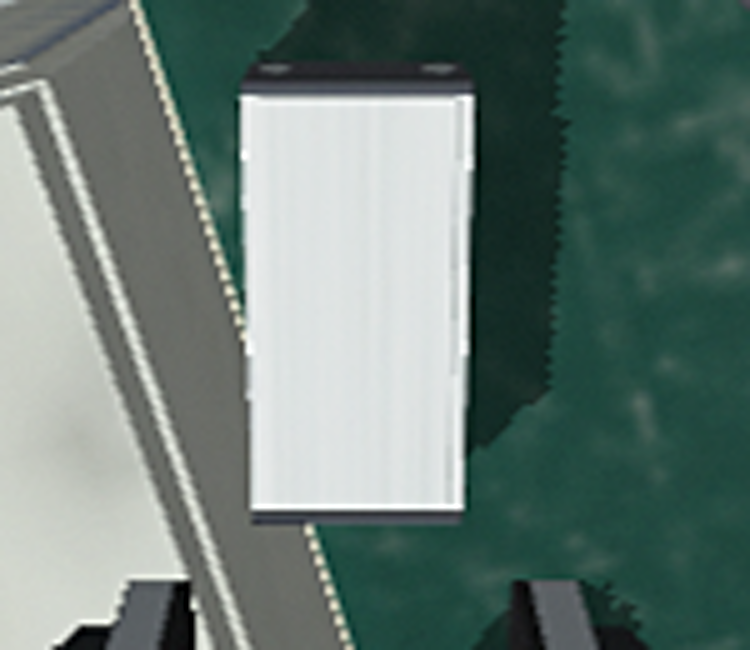

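View pics/s2.png

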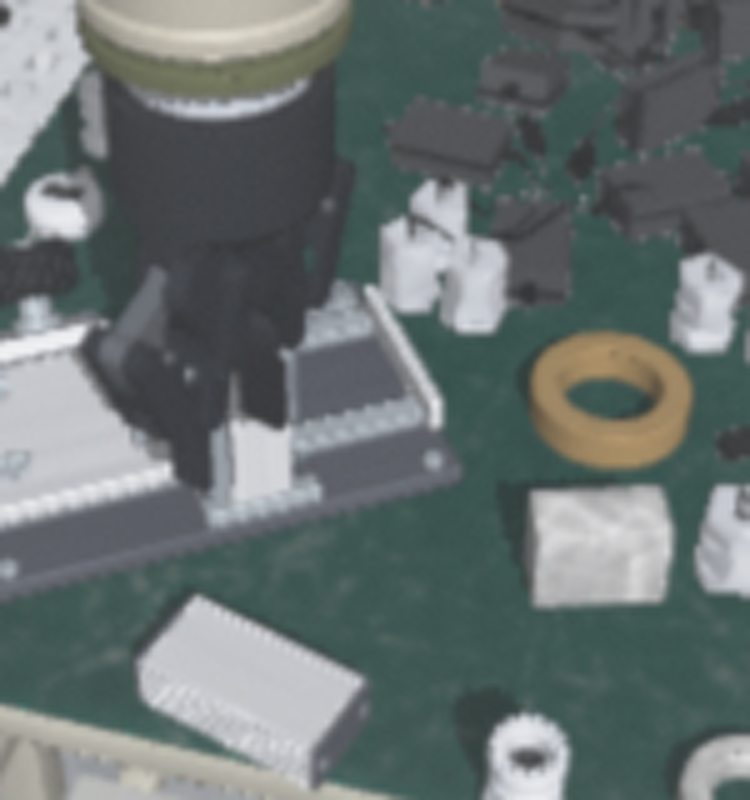

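```bash
python3 - <<'E'
from rig import r
from h import *
H=np.array([.4675,-.0246,0])
r.grip(.062)
r.line_to(H+[0,0,.008],max_speed=.15,contact_N=12)
c=r.line_to(H+[0,0,-.028],max_speed=.03,contact_N=5)
e=r.read_eef_pos();print(c,e,r.read_time(),r.read_force())
r.line_to([H[0],H[1],e[2]+.004],max_speed=.05)
p=r.camera_params('wrist');im=r.capture('wrist');save('h2',im,None,1.25)
im=r.capture('scene');save('s3',im,(250,200,350,310),5)
print(r.read_time())
E
```

```text
False [ 0.46768594 -0.02456175 -0.02782862] 17.875 [ 0.59712249  0.41481016 -0.13189752]
18.225
```

View pics/h2.png

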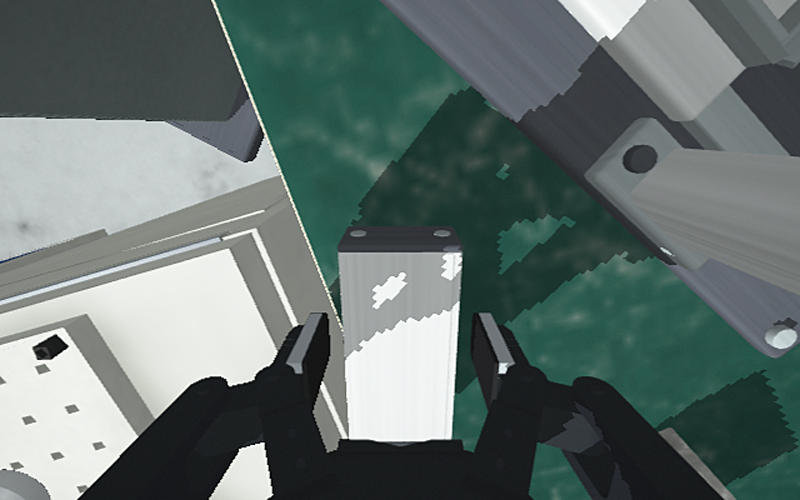

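View pics/s3.png

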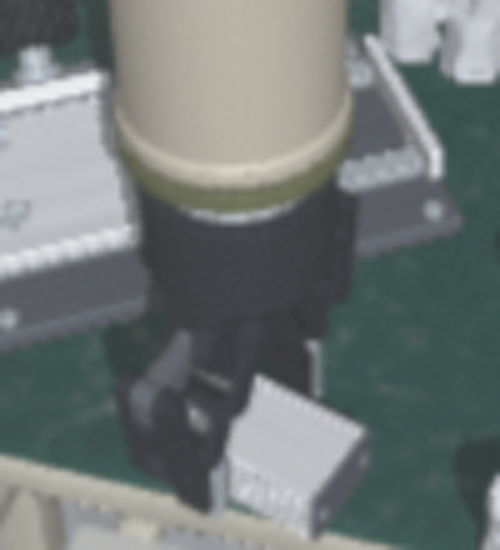

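```bash
python3 - <<'E'
from rig import r
from h import *
H=np.array([.4675,-.0246,0])
c=r.line_to(H+[0,0,-.045],max_speed=.03,contact_N=5)
e=r.read_eef_pos();print(c,e,r.read_time(),r.read_force())
r.line_to([H[0],H[1],e[2]+.005],max_speed=.05)
r.grip(.03,40);print(r.read_grip_width(),r.read_time(),r.read_force())
im=r.capture('scene');save('s4',im,(250,200,350,310),5)
E
```

```text
True [ 0.46781158 -0.02451204 -0.03072326] 18.6167 [-1.52956597  0.51197293  7.49352881]
0.04336869416274724 19.175 [-0.00698723 -0.11951438  3.63946886]
```

View pics/s4.png

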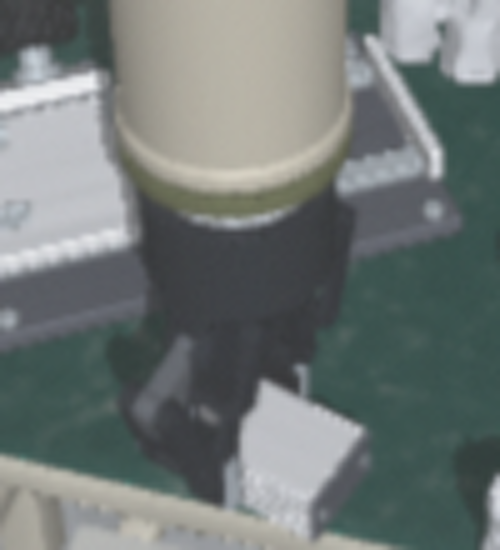

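```bash
python3 - <<'E'
from rig import r
from h import *
e=r.read_eef_pos();print(e)
r.line_to([e[0],e[1],.115],max_speed=.2)
print(r.read_grip_width(),r.read_force(),r.read_time())
t=s2w([-.0013,-.0582,0])
r.reach(t+[0,0,.115],down(-.175+np.pi/2)); print(r.read_time())
r.line_to(t+[0,0,.04],max_speed=.15)
p=r.camera_params('wrist');im=r.capture('wrist');save('h3',im,None,1.25)
im=r.capture('scene');save('s5',im,(220,170,360,290),5)
print(r.read_time(),r.read_eef_pos(),t,r.read_grip_width())
E
```

```text
[ 0.46745127 -0.02461197 -0.02574635]
0.04301462924085237 [-0.40080697  0.28308097 -1.02944974] 20.075
20.8083
21.5583 [0.45977408 0.15042767 0.04116945] [0.45871526 0.15041324 0.        ] 0.04316641305875045
```

View pics/h3.png

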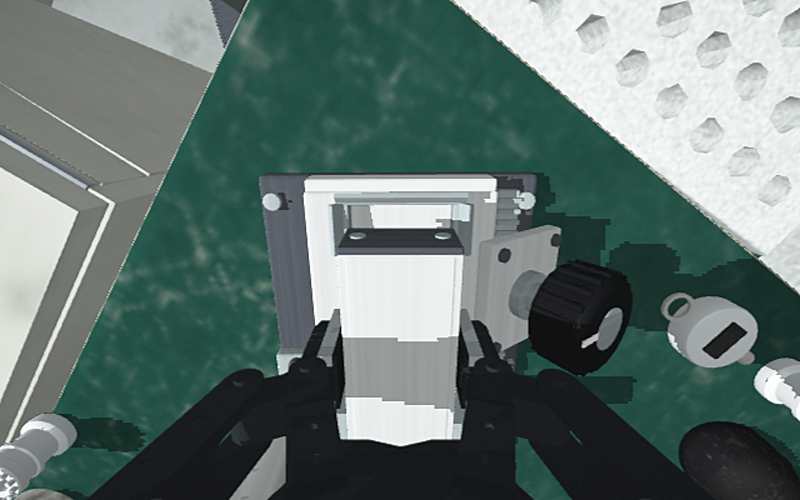

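View pics/s5.png

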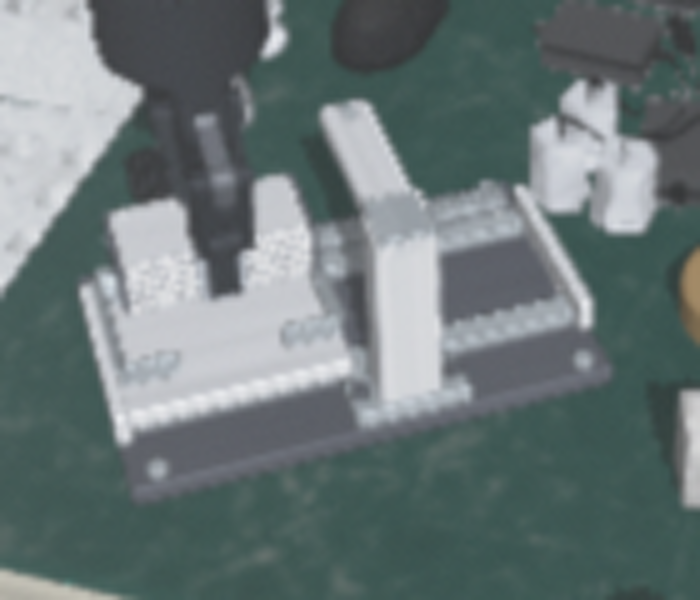

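```bash
python3 - <<'E'
from rig import r
from h import *
t=s2w([-.0013,-.0582,0])
r.line_to(t+[0,0,.022],max_speed=.12)
c=r.line_to(t+[0,0,.0045],max_speed=.04,contact_N=10)
e=r.read_eef_pos();print(c,np.round(w2s(e),4),r.read_force(),r.read_time())
p=r.camera_params('wrist');im=r.capture('wrist');save('h4',im,None,1.25)
im=r.capture('scene');save('s6',im,(220,170,360,290),5)
E
```

```text
True [-0.0012 -0.0583  0.0042] [-0.16147788 -0.34549492  4.36166056] 22.325
```

View pics/h4.png

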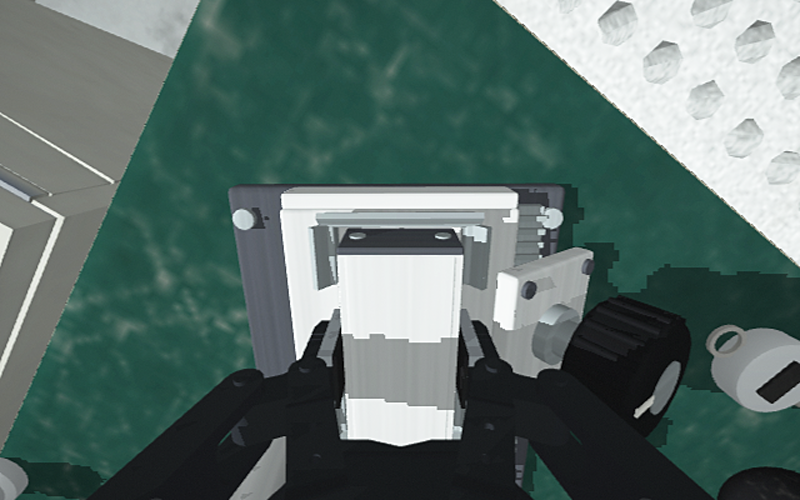

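View pics/s6.png

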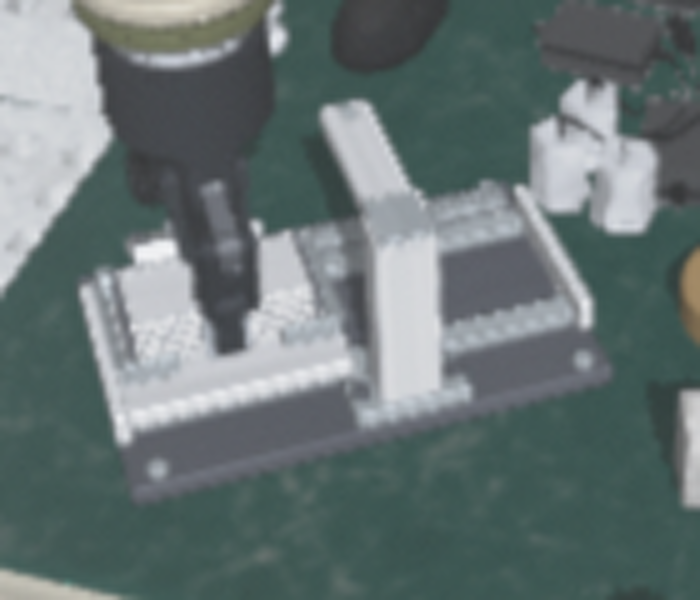

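```bash
python3 - <<'E'
from rig import r
from h import *
r.grip(.056)
e=r.read_eef_pos()
r.line_to([e[0],e[1],.12],max_speed=.2)
p=r.camera_params('wrist');im=r.capture('wrist');save('h5',im,(240,120,410,250),4.5)
json.dump({k:np.array(v).tolist() for k,v in p.items()},open('h5.json','w'))
B=np.array([.637,-.0367,0])
r.reach(B+[0,0,.13],down(1.131));print(r.read_time())
p=r.camera_params('wrist');im=r.capture('wrist');save('b0',im,(220,120,420,270),4)
json.dump({k:np.array(v).tolist() for k,v in p.items()},open('b0.json','w'))
print(r.read_time())
E
```

```text
24.5
24.55
```

View pics/h5.png

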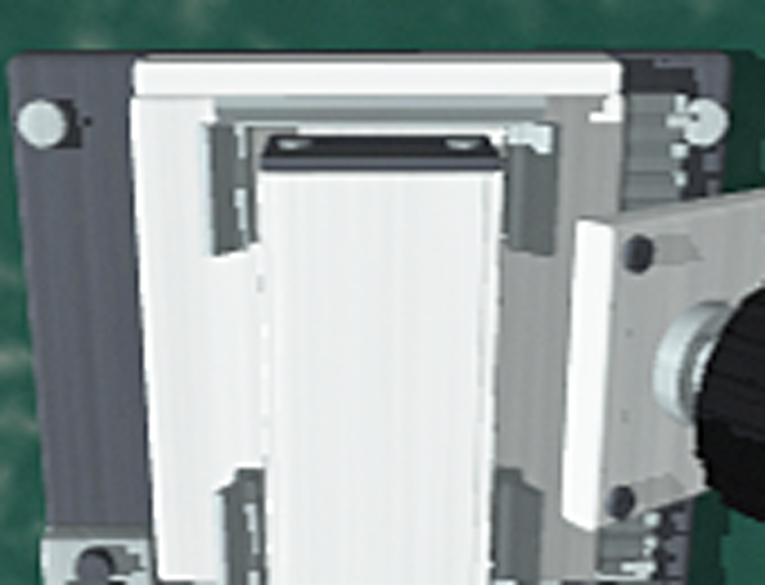

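View pics/b0.png

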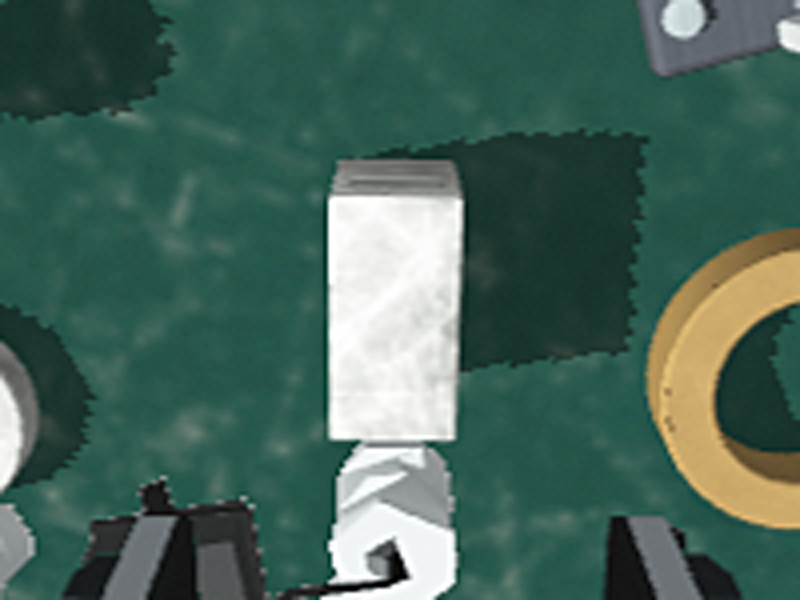

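```bash
python3 - <<'E'
from h import *
p=json.load(open('b0.json'));A=lambda u,v:((u+.5)/4-.5+220,(v+.5)/4-.5+120)
c=np.array([ray(p,A(*q),.045) for q in [(328,194),(464,194),(456,440),(328,440)]])[:,:2]
print(c.mean(0),[np.linalg.norm(c[i]-c[i-1]) for i in range(4)],[np.arctan2(*(c[i]-c[i-1])[::-1]) for i in range(4)])
p=json.load(open('h5.json'));A=lambda u,v:((u+.5)/4.5-.5+240,(v+.5)/4.5-.5+120)
for n,q,z in [('h near r',(260,160),.056),('h near l',(503,160),.056),('h mid r',(268,560),.056),('h mid l',(496,560),.056),('lip r',(208,97),.044),('lip l',(557,97),.044),('base',(8,55),.012),('plate r',(132,97),.03),('plate r2',(157,575),.03)]:
    print(n,np.round(w2s(ray(p,A(*q),z)),4))
E
```

```text
[ 0.63713383 -0.03715701] [np.float64(0.06020547404568769), np.float64(0.030376008837141037), np.float64(0.0602065436162768), np.float64(0.03076940732409631)] [np.float64(2.6823790718129437), np.float64(1.1320569930025635), np.float64(-0.45267810726024704), np.float64(-2.0097904392844717)]
h near r [ 0.0205 -0.1035  0.056 ]
h near l [-0.023  -0.1035  0.056 ]
h mid r [ 0.0209 -0.0237  0.056 ]
h mid l [-0.0245 -0.0237  0.056 ]
lip r [ 0.0308 -0.1131  0.044 ]
lip l [-0.0339 -0.1131  0.044 ]
base [ 0.0758 -0.1177  0.012 ]
plate r [ 0.0473 -0.1114  0.03  ]
plate r2 [ 0.0478 -0.0064  0.03  ]
```

```bash
python3 - <<'E'
from rig import r
from h import *
B=np.array([.6371,-.0371,0])
r.reach(B+[0,0,.05],down(1.125))
c=r.line_to(B+[0,0,-.020],max_speed=.1,contact_N=10);print(c,r.read_eef_pos(),r.read_time())
r.grip(.015,50);print(r.read_grip_width(),r.read_force(),r.read_time())
r.line_to(B+[0,0,.132],max_speed=.2);print(r.read_grip_width(),r.read_force(),r.read_time())
t=s2w([-.0015,-.058,0])
r.reach(t+[0,0,.132],down(-.175+np.pi/2)); print(r.read_time())
r.line_to(t+[0,0,.065],max_speed=.15)
p=r.camera_params('wrist');im=r.capture('wrist');save('b1',im,None,1.25)
im=r.capture('scene');save('s7',im,(220,150,360,290),4)
print(r.read_time(),np.round(w2s(r.read_eef_pos()),4),r.read_grip_width())
E
```

```text
False [ 0.6376676  -0.03731994 -0.01934623] 25.8167
0.02962308584488432 [-0.5627829   0.20812999  5.7345458 ] 26.1667
0.029478251394210547 [-0.61673135  0.22838155 -2.45586018] 27.075
28.0917
28.7917 [-0.0017 -0.0568  0.0661] 0.029348762403864453
```

View pics/b1.png

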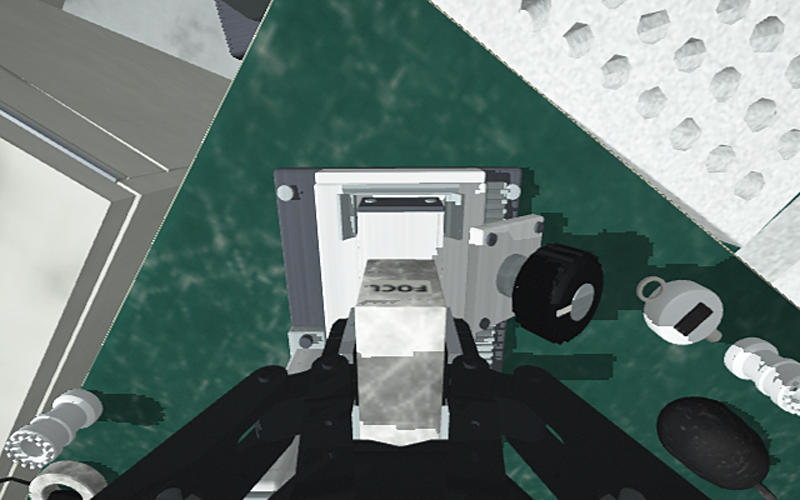

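View pics/s7.png

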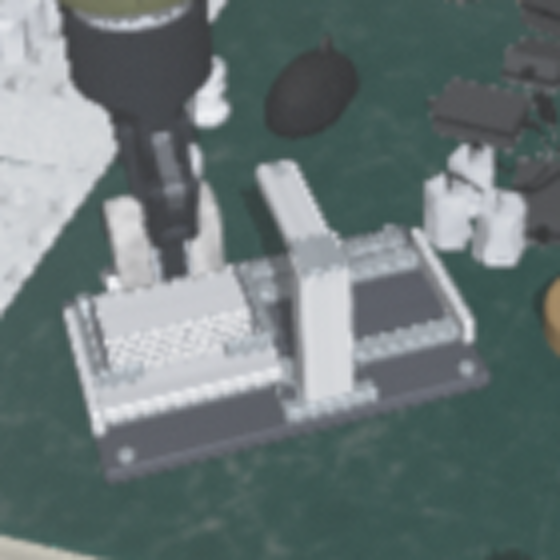

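```bash
python3 - <<'E'
from rig import r
from h import *
t=s2w([-.0015,-.058,0])
r.line_to(t+[0,0,.046],max_speed=.1)
c=r.line_to(t+[0,0,.034],max_speed=.025,contact_N=6)
print(c,np.round(w2s(r.read_eef_pos()),4),r.read_force(),r.read_time())
im=r.capture('scene');save('s8',im,(220,150,360,290),4)
r.grip(.05);r.hold(.2)
e=r.read_eef_pos();r.line_to([e[0],e[1],.13],max_speed=.2)
p=r.camera_params('wrist');im=r.capture('wrist');save('b2',im,(220,120,420,270),4)
json.dump({k:np.array(v).tolist() for k,v in p.items()},open('b2.json','w'))
im=r.capture('scene');save('s9',im,(220,150,360,290),4)
print(r.read_time())
E
```

```text
True [-0.0018 -0.0572  0.0368] [ 0.1849235  -0.59686575  5.22023708] 29.5583
30.8583
```

View pics/b2.png

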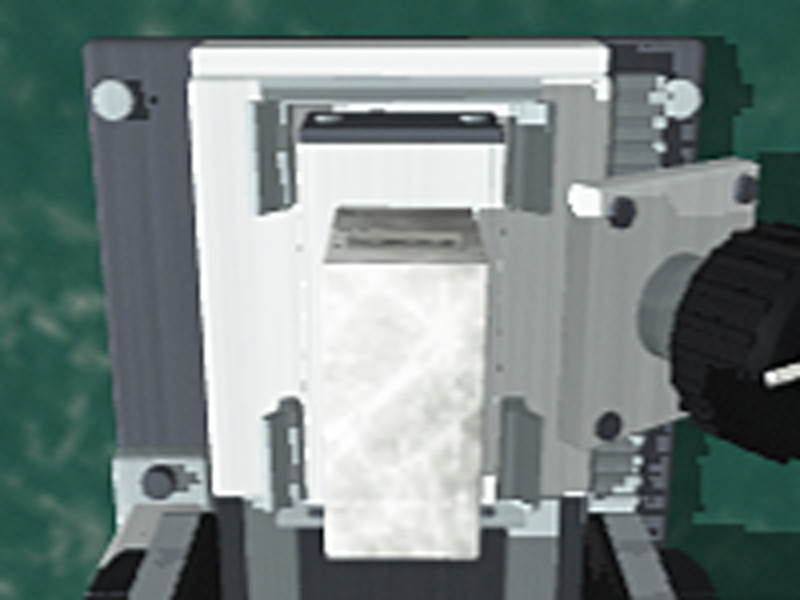

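View pics/s9.png

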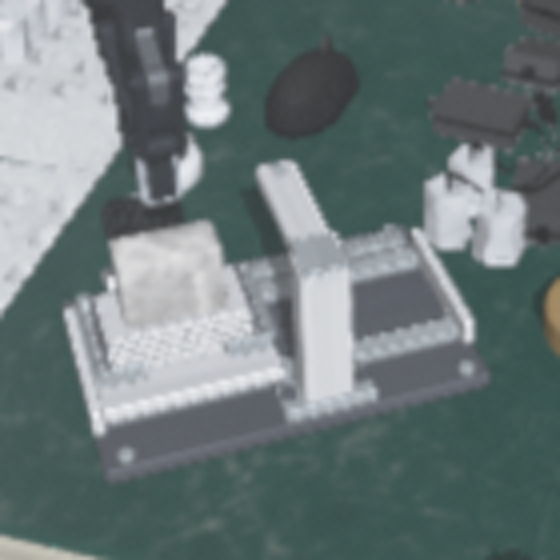

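```bash
python3 - <<'E'
from rig import r
from h import *
p=json.load(open('b2.json'));A=lambda u,v:((u+.5)/4-.5+220,(v+.5)/4-.5+120)
c=np.array([w2s(ray(p,A(*q),.101)) for q in [(322,263),(489,263),(480,559),(323,559)]])
print(np.round(c,4),c.mean(0))
e=r.read_eef_pos();r.line_to([e[0],e[1],.20],max_speed=.25)
r.grip(.066)
r.reach(*kpose(0,1.45,.17));print(r.read_time())
r.line_to(kpose(0,1.45,.06)[0],max_speed=.2)
c=r.line_to(kpose(0,1.45,-.018)[0],max_speed=.08,contact_N=10)
print(c,r.read_time(),np.round(w2s(r.read_eef_pos()),4),np.round(w2s(kpose(0,1.45,-.018)[0]),4),r.read_force())
im=r.capture('wrist');save('k5',im,None,1.25)
im=r.capture('scene');save('s10',im,(200,150,360,290),4)
E
```

```text
[[ 0.0129 -0.0873  0.101 ]
 [-0.0167 -0.0873  0.101 ]
 [-0.0164 -0.0275  0.101 ]
 [ 0.0141 -0.0275  0.101 ]] [-0.00152313 -0.05742181  0.101     ]
32.45
False 34.275 [-0.064  -0.0578  0.0293] [-0.0633 -0.058   0.0289] [0.40214857 0.43108806 0.66255915]
```

View pics/k5.png

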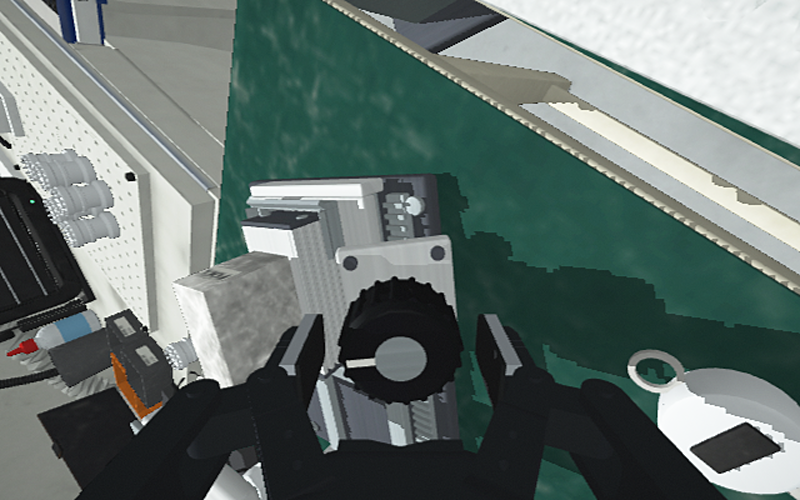

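View pics/s10.png

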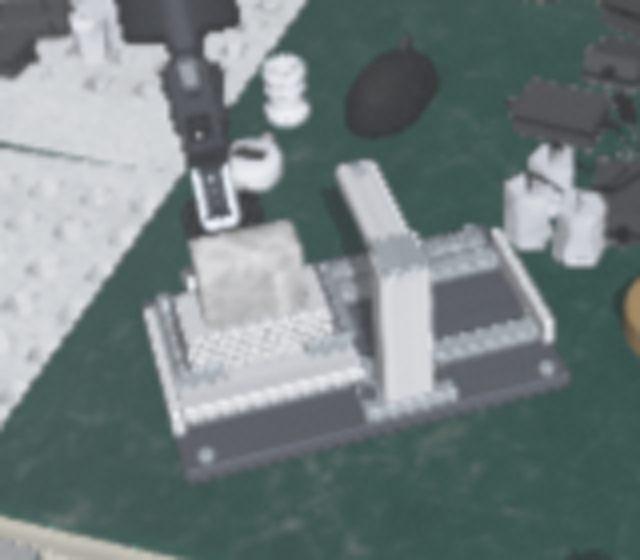

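```bash
python3 - <<'E'
from rig import r
from h import *
x,y,z=axes()
r.grip(.03,50);print(r.read_grip_width(),r.read_force(),r.read_time())
for q in (.01,.04,.062):
    c=r.line_to(*kpose(q,1.45-q/.05,-.018),max_speed=.035,contact_N=30)
    f=r.read_force();print(q,c,r.read_time(),[round(float(f@a),1) for a in (x,y,z)],r.read_ft_torque()@kax(),np.round(w2s(r.read_eef_pos()),4))
    if c: break
im=r.capture('top');save('t6',im,(240,160,440,290),4)
im=r.capture('scene');save('s11',im,(200,150,360,290),4)
E
```

```text
0.04667765449150514 [0.17266543 1.49692015 5.2387767 ] 34.6833
0.01 False 35.1167 [-4.0, -0.6, 5.4] -0.26613469080412283 [-0.0641 -0.0478  0.0292]
0.04 False 36.125 [-5.8, 1.2, 3.2] -0.03632445240924019 [-0.0646 -0.0177  0.029 ]
0.062 False 36.9 [-4.9, 3.0, 1.9] -0.07305674868364048 [-0.0648  0.0047  0.029 ]
```

View pics/t6.png

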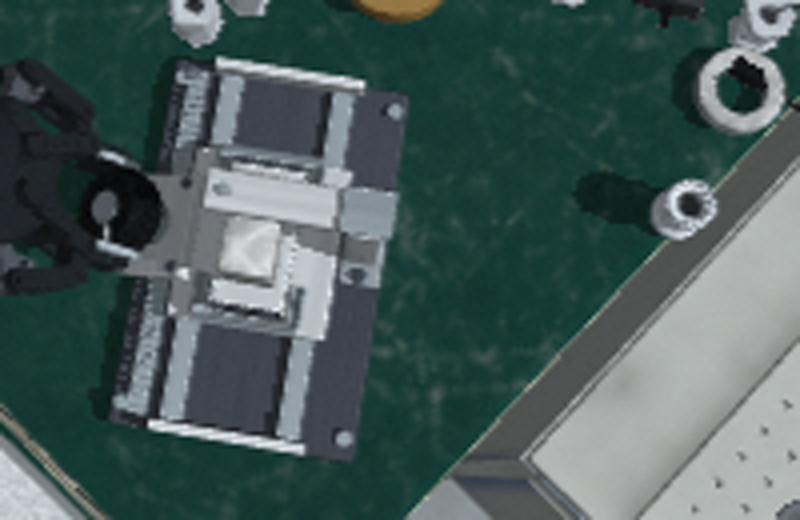

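View pics/s11.png

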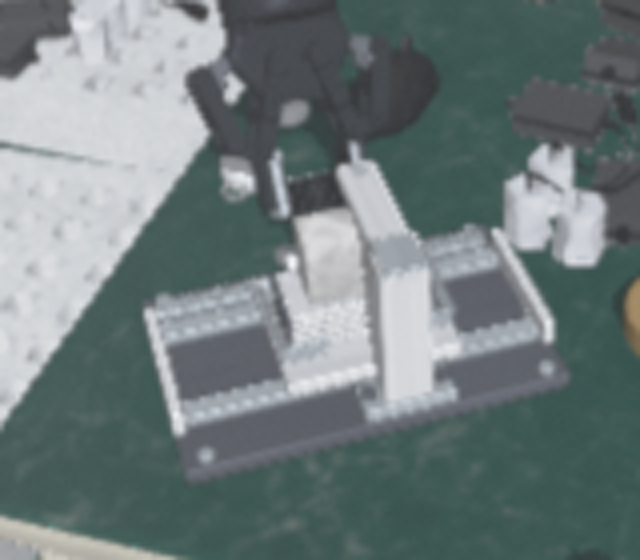

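```bash
python3 - <<'E'
from rig import r
from h import *
x,y,z=axes()
q=.0745
c=r.line_to(*kpose(q,1.45-q/.05,-.018),max_speed=.03,contact_N=30)
r.hold(.2)
f=r.read_force();print(q,c,r.read_time(),[round(float(f@a),1) for a in (x,y,z)],np.round(w2s(r.read_eef_pos()),4))
p=r.camera_params('top');im=r.capture('top');save('t7',im,(240,160,340,290),5);cv2.imwrite('pics/t7raw.png',im[:,:,::-1])
im=r.capture('scene');save('s12',im,(220,170,345,290),6)
im=r.capture('wrist');save('k7',im,None,1.25)
E
```

```text
0.0745 False 37.7667 [-5.6, 3.9, 1.0] [-0.0648  0.0174  0.029 ]
```

View pics/t7.png

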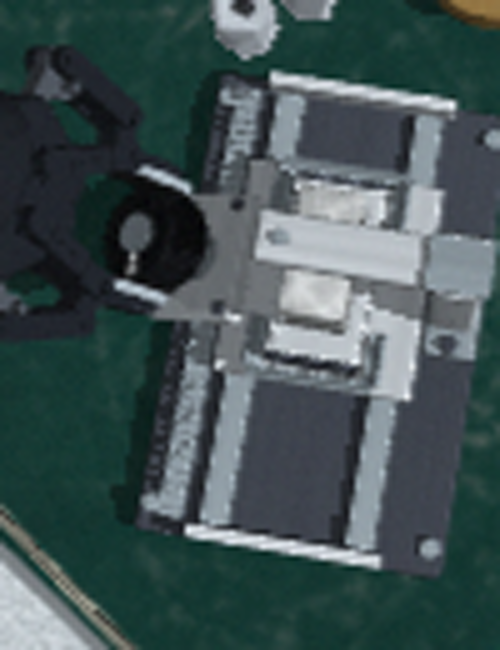

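View pics/s12.png

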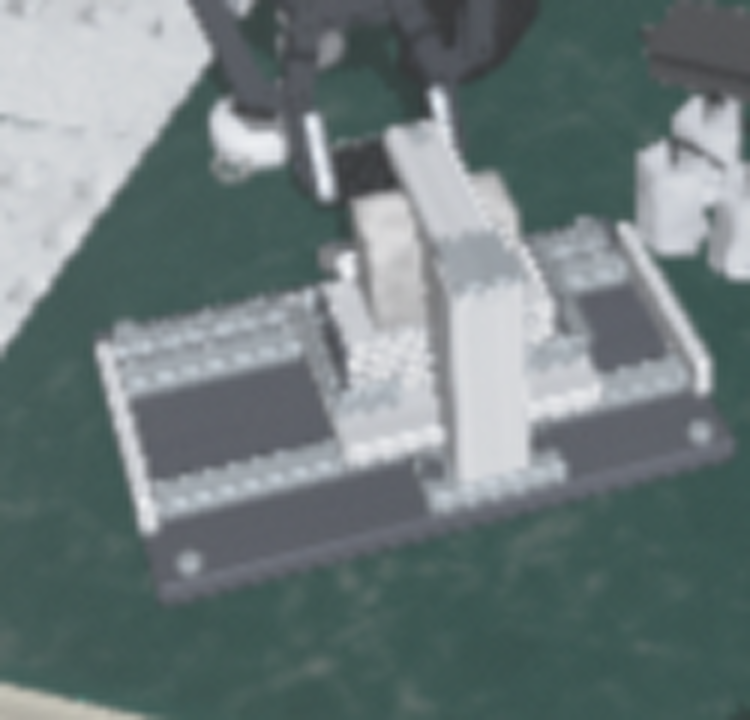

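View pics/k7.png

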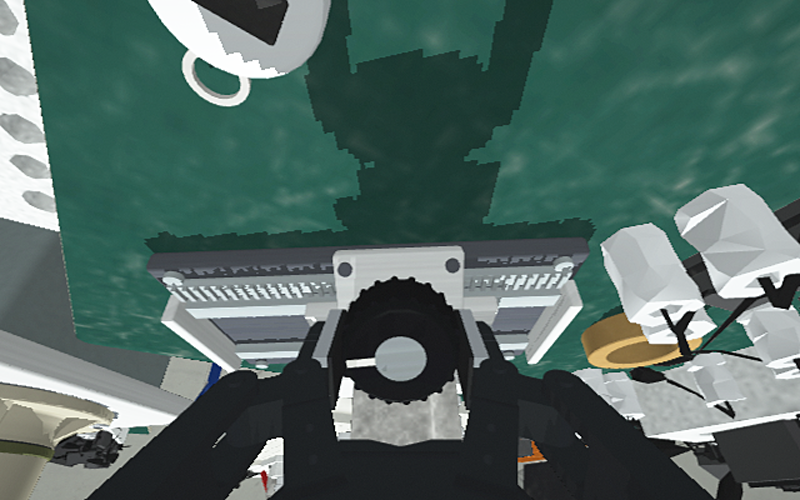

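```bash
python3 - <<'E'
from rig import r
from h import *
im=cv2.imread('pics/t7raw.png')[:,:,::-1]; save('t7z',im,(275,185,340,245),12)
E
```

```text
(no output)
```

View pics/t7z.png

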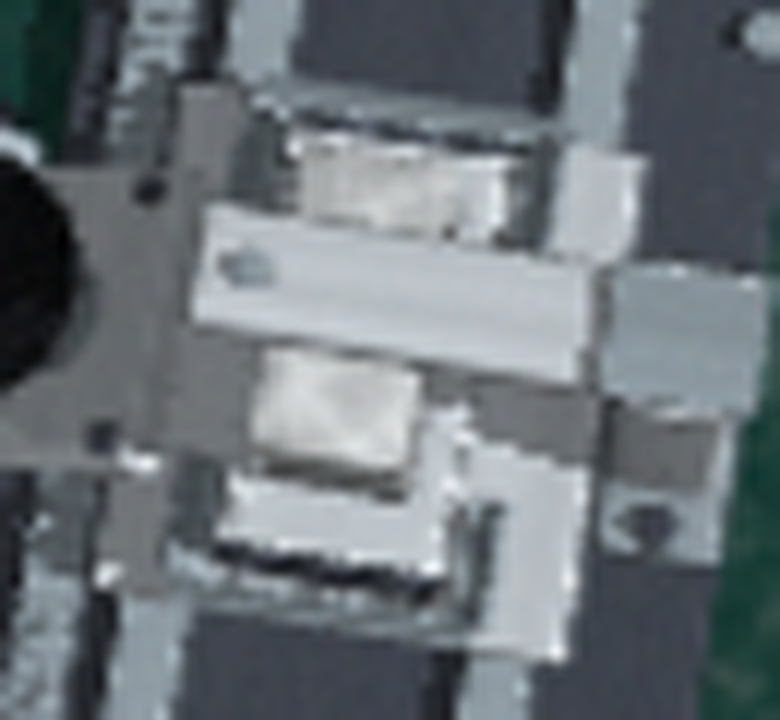

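```bash
python3 - <<'E'
from rig import r
from h import *
p=r.camera_params('top');A=lambda u,v:((u+.5)/12-.5+275,(v+.5)/12-.5+185)
for n,q,z in [('plate n',(564,660),.03),('plate f',(648,155),.03),('arm n',(193,322),.122),('arm f',(207,204),.122),('block n l',(253,440),.101),('block n r',(405,470),.101),('post n',(602,407),.126),('post f',(612,264),.126)]:
    print(n,np.round(w2s(ray(p,A(*q),z)),4))
z5=lambda u,v:((u+.5)/5-.5+240,(v+.5)/5-.5+160)
print('base nr',w2s(ray(p,z5(442,577),.012)))
z4=lambda u,v:((u+.5)/4-.5+240,(v+.5)/4-.5+160)
print('base fr',w2s(ray(p,z4(408,95),.012)))
E
```

```text
plate n [ 0.0487 -0.0358  0.03  ]
plate f [0.0488 0.0704 0.03  ]
arm n [-0.0281  0.0053  0.122 ]
arm f [-0.0296  0.0276  0.122 ]
block n l [-0.0152 -0.0117  0.101 ]
block n r [ 0.0141 -0.0126  0.101 ]
post n [0.049  0.0014 0.126 ]
post f [0.0466 0.028  0.126 ]
base nr [ 0.07796412 -0.11625217  0.012     ]
base fr [0.07593436 0.11644603 0.012     ]
```

```bash
python3 - <<'E'
from rig import r
from h import *
r.grip(.066)
e=r.read_eef_pos();r.line_to(e+kax()*.15,max_speed=.15)
r.hold(.3)
im=r.capture('top');save('t8',im,(275,185,340,245),12)
im=r.capture('scene');save('s13',im,(180,130,380,290),4)
print(r.read_time(),r.read_force())
E
```

```text
39.7917 [-0.44365996 -0.09736786 -0.18136133]
```

View pics/t8.png

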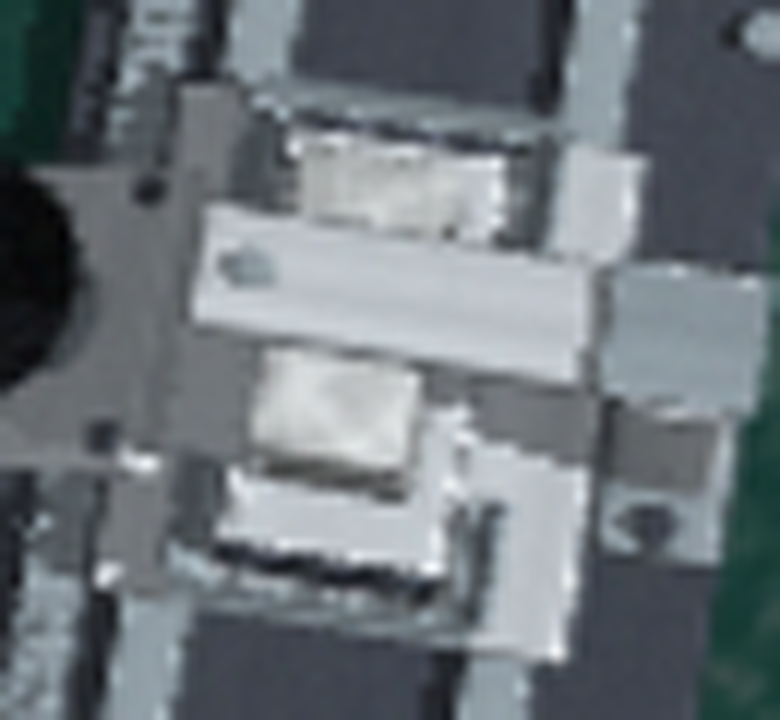

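View pics/s13.png

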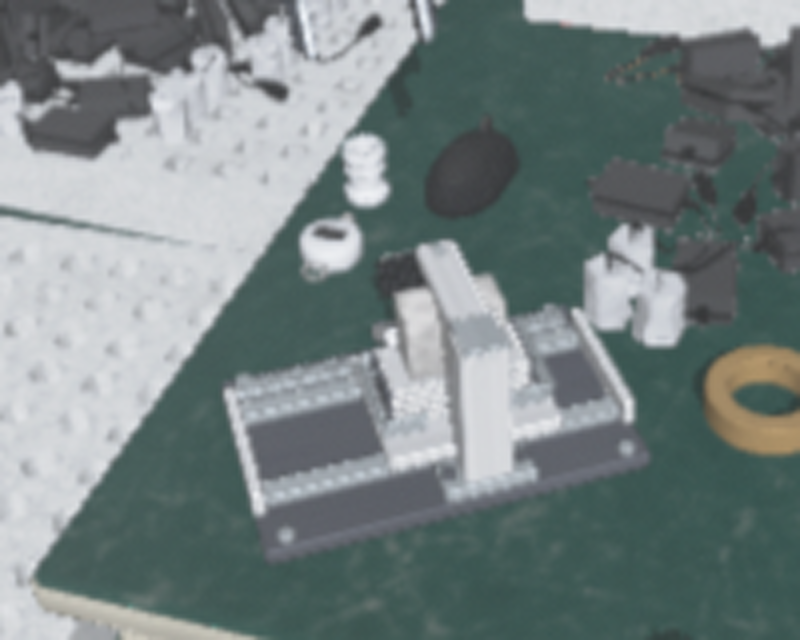

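Nothing shifted on release: the carriage, housing and block edges sit at the same pixels as before (plate corners at (564,660) and (648,155) in the zoom). The gripper is clear of everything, so I am handing in.

```bash
python3 -c "
from rig import r
r.finish_job();print(r.read_time())"
```

```text
the job is handed in; nothing more can be done
the job is handed in; nothing more can be done
```

The job is done and handed in at about 39.8 s of the 67 s. I turned the carriage out to the loading stop, laid the housing in the pocket, and stood the gauge block on it. Then I turned the knob the other way to bring the pocket under the gauge arm, let go and backed off.

**Last checks, from the pictures:**

| Check | Result | Allowed |
|---|---|---|
| Pocket under gauge arm (along the rails) | 0.8 mm off | 6 mm |
| Block centred on the housing | within about 1 mm | 12 mm |
| Housing in the pocket (before the feed) | within about 1 mm | 7 mm |

- **Fit:** The housing touched the pocket floor at the expected height.
- **After release:** The close-up of the stage looked the same before and after I let go. The tool force was about zero.
- **Other objects:** I saw no sign that I moved any of the things to be left alone. I did not measure them against their starting positions.

**What disagreed:**
- **Fingertips:** They turned out to be about 30 mm behind the stated TCP with the gripper partly open, which is well short of the description. My first try at the housing therefore closed above it and moved nothing. I found the table by touch and used that height for everything after.
- **First knob turn:** For the same reason, I probably held only the top few millimetres of the knob. It worked, though the grip slipped slightly once the carriage was against the stop.
- **Camera positions:** The top and wrist cameras differed by about 2 mm on where the stage is. I used values between the two, corrected for the pocket from a closer picture.

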